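# Slide the pot over, fit its bayonet lid and hold it at half turn

## Robot

A 6-joint arm with a two-finger parallel gripper is mounted at the origin on the work surface. World frame = base frame: x ahead of the robot, y to its left, z up, the work surface at z = 0. Lengths are in m, angles in rad, forces in N, time in s.
With the tool pointing down it reaches from about 0.25 to 0.775 m from the base axis. Payload 4 kg.
Tool frame: the origin (TCP) lies midway between the tips of the shut fingers; the grasp point (between the pads) lies 19 mm behind it (robot.tcp_to_grasp is the distance from the TCP to the grasp point, in m); x points along the fingers, y is the direction in which the jaws open and shut, and the axes are right-handed (so a half turn about x gives the same grasp; the last joint's range is limited). The gripper opens to 94 mm and grips with 3 to 60 N. Pads are 16 mm wide; open, the fingers measure 119 mm over their backs; the gripper's body (75 mm by 177 mm) begins 78 mm behind the grasp point.
Start: joints at [-1.288, 0.087, 1.371, -0, 1.684, -0.103], TCP at [0.207, -0.51, 0.167] pointing down, gripper open.
Joint ranges: [-3.1, 3.1], [-0.76, 2.03], [0.27, 2.55], [-1.08, 4.22], [0.17, 2.65], [-2.57, 2.57]. Speed limits (rad/s): [2.79, 2.79, 3.14, 3.14, 3.14, 3.14].

## Interface

Orientations are given as [roll, pitch, yaw] about the fixed x, y, z axes, in that order (R = Rz(yaw) Ry(pitch) Rx(roll)).
In Python, from bench import robot gives the robot as it stands.
- The arm moves only by the tool send_rows, never from a script. Its argument "increments" is a list of rows, each a list of 5 numbers: the opening, from -1 (shut) to 1 (fully open), so that 0 is half open, then the shift along the tool's x, y, z in m, then the turn about the tool's x in rad. In form: [[hand, tx, ty, tz, roll], ...]. A call has 1 to 5 rows; each row is the pose to reach, as a shift and turn from the pose commanded when the call began, along the tool's axes at that moment; what a row does not reach only later rows make up. A row lasts 1/12 s, in which the tool goes at most 41.7 mm and 7.16 degrees, less where a joint would pass 70% of its speed; a pose out of reach is approached as far as the arm can. A call with a gripper value outside its range is refused whole. The fingers move at their own pace and stop on an object; the grip force is fixed at half the most. Time passes only in rows, so rows that repeat a pose let the fingers close. It gives the time, the measured TCP pose, the force and the opening at its end, in the units of the state.
- robot.get_obs(): the state, without advancing time (a new reading comes with each control period).
- robot.snapshot(name): name is "scene" or "top"; returns a dict with "image" (480x640x3 uint8, red, green, blue), "intrinsics" (3x3 intrinsics, pixels), "world_from_camera" (4x4, takes a point from camera to world coordinates). Camera axes: x right, y down, z forward; pixel columns grow to the right and rows downward; lengths in m; the calibration is good to about 2 mm. A picture is of the moment at which its call begins. There is no depth.
- robot.close_job(): hands the job in, once; it reports no verdict.
The state is a dict: "time": time; "joint_positions": joint angles; "qvel": joint speeds; "joint_torque": joint torques, N m; "tool_pos": TCP position; "ee_rot": TCP orientation; "wrist_force": force on the tool from outside, world axes, zero at the start; "wrist_torque": the same for the moment, N m; "width": finger opening in m.
Only numpy, scipy, OpenCV 4.12 (cv2) and the standard library are available. Lean on these libraries where they do the work, as an engineer would, in place of code of your own. Each camera call takes 0.05 s, during which the arm holds its last target.

## Task

Slide the small steel pot sideways across the hob onto the empty ring mark, keeping it on the glass, never lifting it. Then fit its bayonet lid: grip bar in line with the pot's handle so that the lugs drop through the two notches and the lid lies flush on the rim; turn it clockwise (seen from above) against its spring to the half-way vent position, with the bar at 45 degrees to the handle, never on to the lock click at the end, and finish while holding it there with the gripper still on the bar, the pot still on the ring. Leave the bottle, bell and jar alone.

Things in the scene. Friction and masses are not known exactly. Their poses are not given: they have to be found in the camera images.
- hob: Flat black hob plate, fixed on the counter, 290 (its x) x 350 (its y) x 6 mm high. Origin: centre of its underside. The two ring marks lie side by side along its y axis, centres 190 mm apart.
- zone_start: White double ring (132 and 142 mm across) printed on the hob, where the pot stands at first, on the left or the right half. Origin: ring centre, on the hob's top face. No thickness.
- zone_goal: The other ring mark, the same size and at first empty: where the pot must go. Origin: ring centre, on the hob's top face.
- pot: Small round steel pot, loose, 0.7 to 0.9 kg, 120 mm outside diameter, 86 mm high, upright wall. Origin: centre of its underside, z up. Its stick handle points along its -x; the two bayonet notches are on its +x and -x sides. Black ribs outside below the rim: single ones half way (45 degrees clockwise from the notches), double ones near the lock (about 86 degrees).
- pot_handle (a point): Middle of the pot's handle: black bar 20 mm wide, 16 mm thick, 105 mm long, level, 64 mm above the pot's underside; it runs from 75 to 180 mm from the pot's axis.
- pot_mouth (a point): Centre of the pot's mouth, level with the top of its collar, 86 mm above the pot's underside. The flat collar, 6 mm thick, leaves a hole of 92 mm diameter with two notches, 18 mm wide, reaching out to 112 mm across, at the pot's +x and -x sides. Stops below keep the inserted lid from turning anticlockwise. Axes as the pot's.
- lid: Loose steel lid, 0.11 to 0.14 kg, lying plug-down on the counter beside the hob. Origin: centre of the plug's underside, z up. Plug 86 mm diameter, 15 mm deep; cover plate above it 116 mm diameter, its top 20 mm up; two lugs 10 mm wide, 5 mm high at the plug's foot reach 53 mm out from the axis along +x and -x. Same either way round. Seated, its origin is 71 mm above the pot's, on the same axis.
- lid_grip (a point): Point in the lid's grip bar, on the lid's axis, 43 mm above the lid's origin. The black bar lies along the lid's x, right above the lugs: 70 mm long, 14 mm wide, from 20 to 55 mm above the lid's origin.
- catch_ring (a joint): Sprung catch ring under the pot's collar, rad: 0 at rest, grows as the lid's lugs push it clockwise seen from above. Met after about 0.07 rad of lid turn, so the bar's angle to the handle line is this + 0.07. Half way is about 0.71 (bar at 45 degrees); the lock clicks at 1.2; end stop 1.45. The spring (0.033 N m at 0, plus 0.11 per rad) turns the lid back if let go.
- squeeze_bottle: Bystander: white squeeze bottle with a pointed nozzle, 58 mm diameter, 170 mm high, standing on the counter on the side of the hob opposite to the lid. Origin: centre of its underside.
- call_bell: Bystander: steel counter bell on a black foot, 80 mm diameter, 56 mm high, beside the hob, left or right, farther out than the lid or the bottle. Origin: centre of its underside.
- spice_jar: Bystander: jar with a steel cap, 52 mm diameter, 95 mm high, beside the hob, left or right, farther out than the lid or the bottle. Origin: centre of its underside.
Not all that is in view belongs to the job. What is shaped like the lid but orange is not meant.

How it is judged:
On the way, in this order (a step that is already met when the one before it is completed fails the run):
1. the pot has been slid onto the empty ring (its axis within 25 mm of the ring's centre) and stands still, before the lid is on (horizontal distance between pot and zone_goal below 0.025 m and linear speed of pot below 0.02 m/s and horizontal distance between lid and pot above 0.06 m), for 0.2 s.
2. the lid is in through the notches: flush on the rim, bar in line with the handle (horizontal distance between lid and pot below 0.006 m and z of lid in the frame of pot below 0.0745 m and angle between the x axis of lid and the x axis of pot, either way round below 0.25 rad and value of joint catch_ring below 0.25 rad), for 0.1 s.
At the end, for the whole second after the job is handed in: Pot on the hob within 30 mm of the goal ring's centre; lid seated in the bayonet (axes within 6 mm, at most 5.5 mm above its seat), bar 45 degrees clockwise from the handle line within 12 degrees, the sprung ring turned and still, the fingers still holding the lid (horizontal distance between pot and zone_goal below 0.03 m and z of pot in the frame of hob below 0.01 m and angle between pot's own z axis and vertical below 0.06 rad and horizontal distance between lid and pot below 0.006 m and z of lid in the frame of pot below 0.0765 m and angle between the z axis of lid and the z axis of pot, either way round below 0.06 rad and angle between the x axis of lid and the x axis of pot, either way round between 0.575 and 0.995 rad and value of joint catch_ring between 0.45 and 1 rad and velocity of joint catch_ring between -0.1 and 0.1 rad/s and linear speed of lid below 0.02 m/s and contact force between the fingers and lid above 1 N); the arm keeps its last pose, push and grip.
It fails at once if the pot was lifted off the hob (more than 8 mm) (z of pot in the frame of hob above 0.014 m).
It fails at once if the pot was tipped (angle between pot's own z axis and vertical above 0.2 rad).
It fails at once if the lid was turned on into the lock click (value of joint catch_ring above 1.2 rad).
It fails at once if a bystander was moved (distance of any of squeeze_bottle, call_bell, spice_jar from where it was at the start of the episode above 0.03 m).
It also fails if it takes over 67 s, if anything falls off the work surface, if the arm or the gripper's body presses on something with over 40 N, if the wrist force passes 120 N, or if a joint passes its speed limit or range.

## Working session

There is one attempt and no reset: what is moved stays moved. The work goes in short steps, Python scripts to look and compute and a tool call to move; the robot and the scene stay as the last step left them, time stands still between calls to the robot, and variables do not carry over. Pictures are saved under pics/ and viewed, and the job is handed in when it is done.

Besides the shell and the picture viewer there is one more tool, called after "Call:" as name(argument=value, ...), one argument or row to a line, values as JSON. send_rows: Moves the arm, as the interface text tells. Its arguments: {"type":"object","properties":{"increments":{"type":"array"}},"required":["increments"]}

```bash
mkdir -p pics; ls; python3 - <<'E'
from bench import robot
import cv2,numpy as np,json
for n in ("scene","top"):
    s=robot.snapshot(n); cv2.imwrite(f"pics/{n}0.png",cv2.cvtColor(s["image"],cv2.COLOR_RGB2BGR))
    print(n,np.round(s["intrinsics"],1).tolist(),np.round(s["world_from_camera"],4).tolist())
print(robot.get_obs(), robot.tcp_to_grasp)
E
```

```text
pics
scene [[529.9, 0.0, 313.8], [0.0, 529.9, 238.5], [0.0, 0.0, 1.0]] [[0.1783, 0.5739, -0.7993, 1.3697], [0.9839, -0.1095, 0.1409, -0.1266], [-0.0066, -0.8116, -0.5842, 0.7062], [0.0, 0.0, 0.0, 1.0]]
top [[531.3, 0.0, 317.9], [0.0, 531.3, 242.8], [0.0, 0.0, 1.0]] [[-0.0266, -0.9788, 0.2031, 0.246], [-0.9996, 0.0266, -0.0023, 0.0175], [-0.0031, -0.2031, -0.9791, 1.469], [0.0, 0.0, 0.0, 1.0]]
{'time': 0.1, 'joint_positions': array([-1.28807630e+00,  8.79201528e-02,  1.37206468e+00,  1.26635903e-05,
        1.68351940e+00, -1.03111139e-01]), 'qvel': array([ 0.00165798, -0.00182037, -0.00389807, -0.00096588,  0.00157388,
        0.00064791]), 'joint_torque': array([ 1.98089299e-03, -3.41252804e+01, -3.03301656e+01,  7.19242170e-02,
        3.04192014e-02, -1.04615067e-04]), 'tool_pos': array([ 0.20682869, -0.50906327,  0.16611939]), 'ee_rot': array([-1.68049139,  1.5688847 ,  1.84693385]), 'wrist_force': array([-0.51664263,  0.43836482, -1.13404959]), 'wrist_torque': array([0.00836218, 0.01656912, 0.04084883]), 'width': 0.09410760406025097} 0.0188
```

View pics/scene0.png

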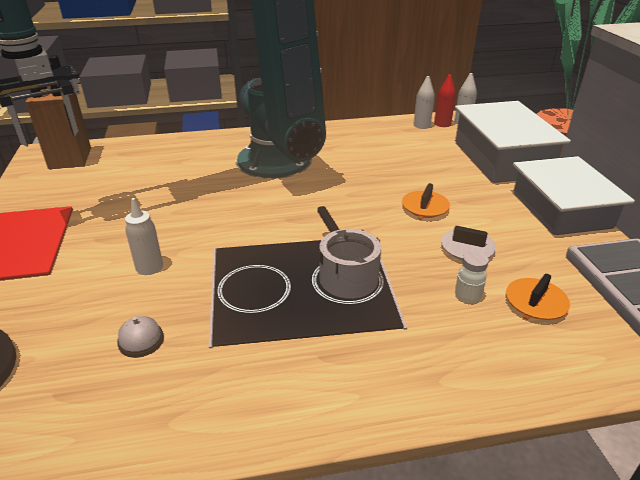

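View pics/top0.png

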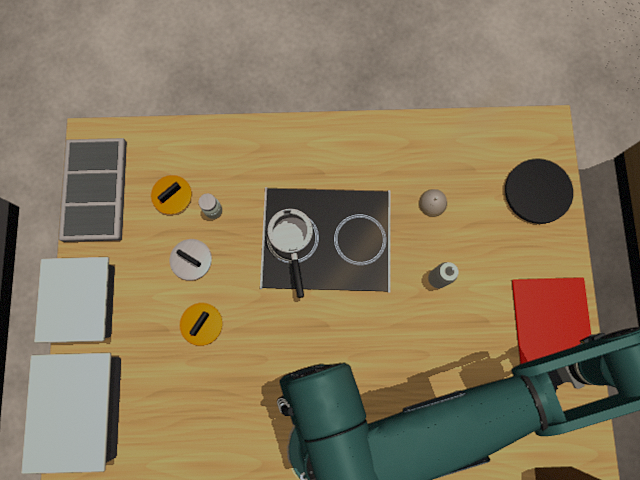

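The scene view shows the pot at (350,265) on the right ring and the empty ring at (254,288). In the top view the pot is at (289,230), the empty ring at (360,239), the jar at (209,207), the bell at (433,203) and the bottle at (444,274).

Lid candidates in the top view are orange (171,195), grey (190,260) and orange (201,324). The grey steel one fits, since orange ones are ruled out. I'll confirm it in a crop.

```bash
cat > h.py <<'E'
from bench import robot
import cv2,numpy as np
np.set_printoptions(precision=4,suppress=True)
def snap(n):
    s=robot.snapshot(n); return cv2.cvtColor(s["image"],cv2.COLOR_RGB2BGR),np.array(s["intrinsics"]),np.array(s["world_from_camera"])
def pix(uv,K,T,z):
    d=T[:3,:3]@np.linalg.inv(K)@np.array([uv[0],uv[1],1.]); o=T[:3,3]
    return o+d*(z-o[2])/d[2]
def proj(p,K,T):
    c=T[:3,:3].T@(np.asarray(p)-T[:3,3]); q=K@c; return q[:2]/q[2]
def crop(im,u,v,w,h,s,name):
    c=im[v:v+h,u:u+w]; cv2.imwrite("pics/"+name,cv2.resize(c,None,fx=s,fy=s,interpolation=cv2.INTER_CUBIC))
E
python3 - <<'E'
from h import *
im,K,T=snap("top")
crop(im,150,170,250,150,3.2,"c1.png")
im2,K2,T2=snap("scene")
crop(im2,200,190,320,170,2.5,"c2.png")
E
```

```text
(no output)
```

View pics/c1.png

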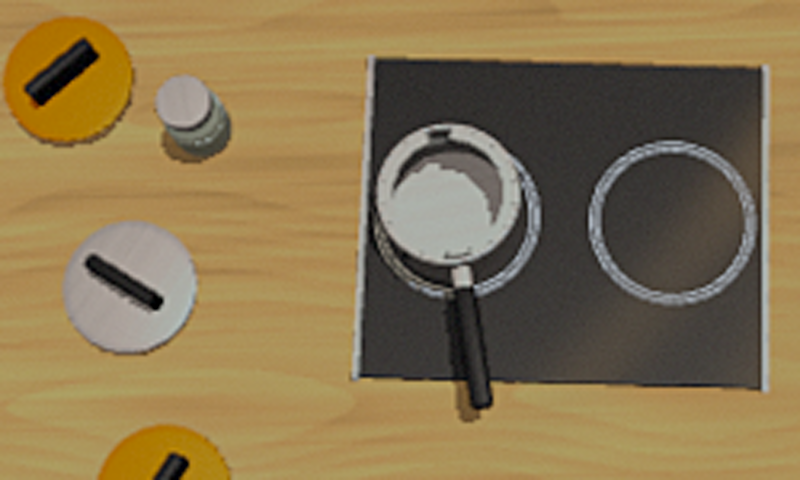

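View pics/c2.png

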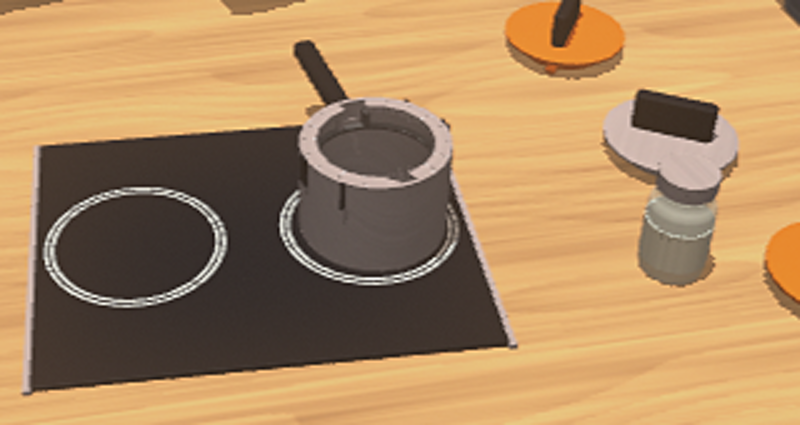

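```bash
cat > m.py <<'E'
from h import *
def ell(im,K,T,mask,z,name):
    cs,_=cv2.findContours(mask,cv2.RETR_EXTERNAL,cv2.CHAIN_APPROX_NONE)
    c=max(cs,key=cv2.contourArea)
    c=cv2.convexHull(c)[:,0,:]
    P=np.array([pix(p,K,T,z)[:2] for p in c])
    A=np.c_[2*P,np.ones(len(P))]; s=np.linalg.lstsq(A,(P**2).sum(1),rcond=None)[0]
    r=np.sqrt(s[2]+s[:2]@s[:2]); print(name,s[:2],"r",r,"res",np.abs(np.linalg.norm(P-s[:2],axis=1)-r).max()); return s[:2]
def draw(im,K,T,pts,col,closed=True,s=1):
    q=np.array([proj(p,K,T) for p in pts]); cv2.polylines(im,[np.round(q*8).astype(int)],closed,col,1,cv2.LINE_AA,3)
def circ(x,y,z,r): 
    a=np.linspace(0,2*np.pi,60,endpoint=False); return np.c_[x+r*np.cos(a),y+r*np.sin(a),0*a+z]
def bar(x,y,z,yaw,x0,x1,w):
    c,s=np.cos(yaw),np.sin(yaw); return [[x+a*c-b*s,y+a*s+b*c,z] for a,b in((x0,-w),(x1,-w),(x1,w),(x0,w))]
E
python3 - <<'E'
from m import *
im,K,T=snap("top"); hsv=cv2.cvtColor(im,cv2.COLOR_BGR2HSV)
g=((hsv[...,1]<50)&(hsv[...,2]>110)).astype(np.uint8)
def roi(u0,u1,v0,v1):
    m=np.zeros_like(g); m[v0:v1,u0:u1]=g[v0:v1,u0:u1]; return m
gl=ell(im,K,T,roi(330,388,208,272),0.006,"goal")
ld=ell(im,K,T,roi(165,215,236,286),0.020,"lid")
pt=ell(im,K,T,roi(267,315,205,252),0.092,"pot")
print("init pot",pix((290.3,230.6),K,T,.092))
a=pix((294.1,259.1),K,T,.078);b=pix((301.2,296.6),K,T,.078);print("handle",a,b,np.degrees(np.arctan2(*(a-b)[[1,0]])))
print("handle2 from pot", np.degrees(np.arctan2(*(pix((290.3,230.6),K,T,.092)-b)[[1,0]])))
a=pix((178.1,251.9),K,T,.055);b=pix((199.1,263.8),K,T,.055);print("bar",a,b,(a+b)/2,np.degrees(np.arctan2(*(a-b)[[1,0]])))
for n,u,z in(("jar",(208.5,201),.095),("bell",(434,199),.056),("bottle",(449,268),.17)): print(n,pix(u,K,T,z))
for u in ((265.6,188.4),(389.5,191),(261,288.5),(389.5,291.5)): print("hobcorner",pix(u,K,T,.006))
E
```

```text
goal [ 0.5574 -0.1039] r 0.07305358599973305 res 0.0007627232839100273
lid [0.5101 0.3687] r 0.05719131686616112 res 0.0007017556988389642
pot [0.569  0.0865] r 0.06074238382304248 res 0.004068338065568361
init pot [0.5668 0.0867 0.092 ]
handle [0.492  0.0786 0.078 ] [0.3919 0.0617 0.078 ] 9.549305607387321
handle2 from pot 8.134645359686086
bar [0.5244 0.3936 0.055 ] [0.4902 0.3361 0.055 ] [0.5073 0.3648 0.055 ] 59.24856318773754
jar [0.6537 0.305  0.095 ]
bell [ 0.6539 -0.3097  0.056 ]
bottle [ 0.4431 -0.3077  0.17  ]
hobcorner [0.7132 0.16   0.006 ]
hobcorner [ 0.6956 -0.1954  0.006 ]
hobcorner [0.4248 0.1746 0.006 ]
hobcorner [ 0.4069 -0.1798  0.006 ]
```

```bash
cat > ov.py <<'E'
from m import *
def overlay(pot,yaw,lid,lyaw,lz,goal,tag,wt=None,ws=None,s=4,potz=.006):
    for n,w in(("top",wt),("scene",ws)):
        if w is None: continue
        im,K,T=snap(n); u,v,a,b=w
        im=cv2.resize(im[v:v+b,u:u+a],None,fx=s,fy=s,interpolation=cv2.INTER_CUBIC)
        K=np.array([[s,0,-u*s+(s-1)/2],[0,s,-v*s+(s-1)/2],[0,0,1.]])@K
        R=(0,0,255);G=(0,255,0)
        if pot is not None:
            draw(im,K,T,circ(*pot,potz+.086,.06),R);draw(im,K,T,circ(*pot,potz,.06),R)
            draw(im,K,T,bar(*pot,potz+.072,yaw,-.18,-.075,.010),R)
            draw(im,K,T,bar(*pot,potz+.086,yaw,-.056,.056,.009),(255,0,255))
        if lid is not None:
            draw(im,K,T,circ(*lid,lz+.020,.058),G);draw(im,K,T,bar(*lid,lz+.055,lyaw,-.035,.035,.007),G)
        draw(im,K,T,circ(*goal,.006,.071),(255,255,0))
        cv2.imwrite(f"pics/{tag}_{n}.png",im)
E
python3 - <<'E'
from ov import *
overlay((.567,.0866),np.radians(9),(.510,.3675),np.radians(59.2),0,(.5574,-.1039),"o1",(160,195,195,115),(240,190,270,110),s=4)
import cv2
E
```

```text
(no output)
```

View pics/o1_top.png

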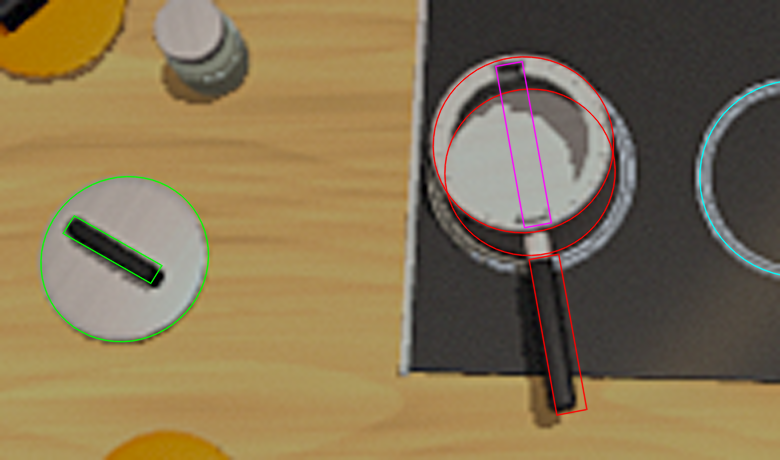

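View pics/o1_scene.png

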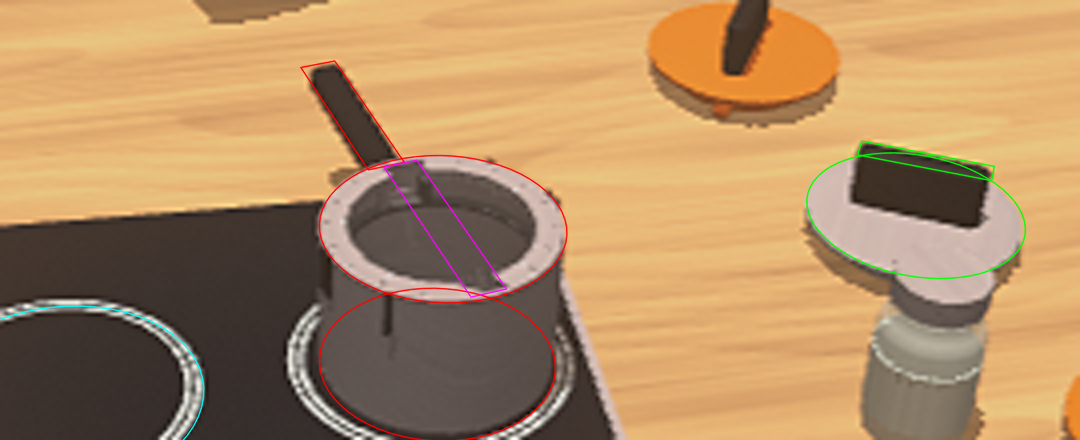

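```bash
cat > g.py <<'E'
from h import *
from scipy.spatial.transform import Rotation as Rn
def go(p,jaw=None,show=True):
    """p: world TCP target, jaw: desired angle of tool y in world (deg)"""
    o=robot.get_obs(); R=Rn.from_euler("xyz",o["ee_rot"]).as_matrix()
    psi=np.degrees(np.arctan2(R[1,1],R[0,1])); d=R.T@(np.asarray(p)-o["tool_pos"])
    print("t",o["time"],"tcp",o["tool_pos"],"jaw",psi,"x",R[:,0],"q",o["joint_positions"],"F",o["wrist_force"],"w",o["width"])
    print("delta tool",d)
    if jaw is not None:
        for k in(0,180,-180,360,-360):
            r=-np.radians(jaw-psi+k)  # tool x down
            if abs(r)<3.6: print("  roll",r," ~q6",o["joint_positions"][5]+r)
    return d
E
python3 - <<'E'
from g import *
go((.441,.071,.25),97)
E
```

```text
t 0.35 tcp [ 0.2069 -0.5095  0.1669] jaw -67.89911665836273 x [-0.0001  0.0004 -1.    ] q [-1.2881  0.0874  1.371   0.      1.6836 -0.1031] F [-0.7752  0.3093 -0.0032] w 0.09388518658928537
delta tool [-0.0829 -0.4498 -0.4353]
  roll -2.8780325193186593  ~q6 -2.9811077144505083
  roll 0.26356013427113384  ~q6 0.1604849391392848
  roll 3.405152787860927  ~q6 3.302077592729078
```

Call:
send_rows(
  increments=[
    [1,-0.04,0,0,0],
    [1,-0.08,0,0,0],
    [1,-0.08,-0.03,-0.028,0.05],
    [1,-0.08,-0.06,-0.056,0.1],
    [1,-0.08,-0.088,-0.085,0.15],
  ],
)

```text
time: 0.77
tool_pos: [0.2528, -0.3955, 0.2482]
ee_rot: [1.882, 1.569, -1.029]
wrist_force: [1.8, -0.3, -0.1]
width: 0.0941
```

Call:
send_rows(
  increments=[
    [1,0,-0.03,-0.03,0.03],
    [1,0,-0.06,-0.05,0.05],
    [1,0,-0.09,-0.075,0.07],
    [1,0,-0.12,-0.1,0.1],
    [1,0,-0.145,-0.125,0.11],
  ],
)

```text
time: 1.18
tool_pos: [0.3405, -0.2237, 0.2477]
ee_rot: [2.462, 1.569, -0.555]
wrist_force: [0.2, -0.4, -1.1]
width: 0.094
```

```bash
python3 -c "
from g import *
go((.448,.072,.25),97)"
```

```text
t 1.1833 tcp [ 0.3405 -0.2237  0.2477] jaw -82.86211854720052 x [ 0.0011 -0.0007 -1.    ] q [-0.7209 -0.2353  1.5142  0.0002  1.8614  0.7254] F [ 0.1998 -0.3533 -1.0508] w 0.0939553672357606
delta tool [-0.0024 -0.2801 -0.1434]
  roll -3.1391861682610087  ~q6 -2.4138071307501043
  roll 0.002406485328784262  ~q6 0.7277855228396886
  roll 3.1439991389185775  ~q6 3.869378176429482
```

Call:
send_rows(
  increments=[
    [1,0,-0.035,-0.018,0],
    [1,0,-0.07,-0.036,0],
    [1,0,-0.105,-0.054,0],
    [1,0,-0.14,-0.07,0],
    [1,0,-0.175,-0.088,0],
  ],
)

```text
time: 1.6
tool_pos: [0.4057, -0.0393, 0.2475]
ee_rot: [2.606, 1.57, -0.41]
wrist_force: [0.9, -1.0, 0.4]
width: 0.0941
```

Call:
send_rows(
  increments=[
    [1,0,-0.035,-0.018,0],
    [1,0,-0.07,-0.035,0],
    [1,0,-0.09,-0.045,0],
    [1,0,-0.09,-0.045,0],
    [1,0,-0.09,-0.045,0],
  ],
)

```text
time: 2.02
tool_pos: [0.4388, 0.0544, 0.2469]
ee_rot: [0.593, 1.57, -2.42]
wrist_force: [-0.0, 0.7, 0.2]
width: 0.0941
```

```bash
python3 -c "
from g import *
go((.448,.072,.051),97)
from ov import *
overlay((.567,.0866),np.radians(7),None,0,0,(.5574,-.1039),'o2',None,(240,100,200,150),s=4)
"
```

```text
t 2.0167 tcp [0.4388 0.0544 0.2469] jaw -82.63658425549336 x [-0.0008 -0.0007 -1.    ] q [-0.0044 -0.1552  1.4493 -0.0007  1.8483  1.4376] F [-0.0187  0.7024  0.1797] w 0.09412381728020289
delta tool [ 0.1959 -0.0164 -0.0115]
  roll -3.1352498522945655  ~q6 -1.6976000305704142
  roll 0.006342801295227599  ~q6 1.443992623019379
  roll 3.1479354548850207  ~q6 4.585585276609172
```

View pics/o2_scene.png

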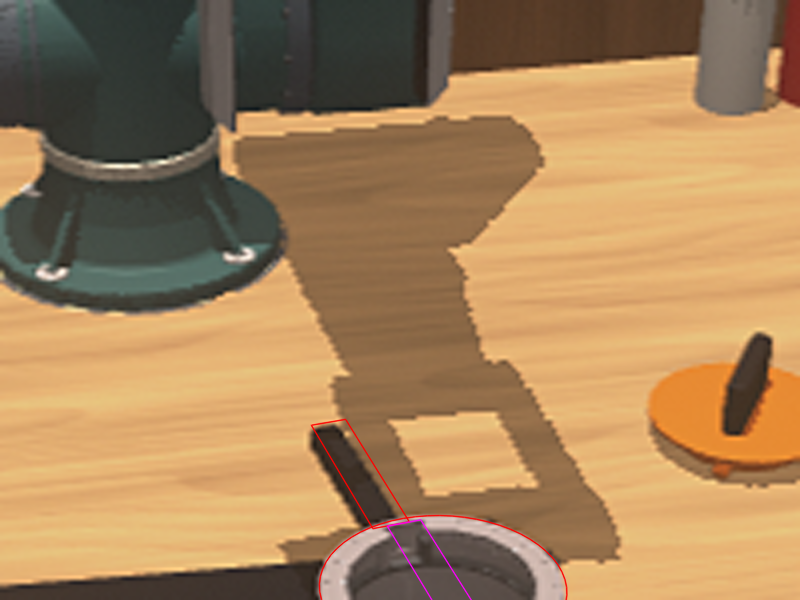

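Call:
send_rows(
  increments=[
    [1,0.03,-0.01,-0.008,-0.01],
    [1,0.07,-0.015,-0.0115,-0.01],
    [1,0.11,-0.015,-0.0115,-0.01],
    [1,0.15,-0.015,-0.0115,-0.01],
    [1,0.18,-0.015,-0.0115,-0.01],
  ],
)

```text
time: 2.48
tool_pos: [0.4466, 0.0682, 0.064]
ee_rot: [0.132, 1.568, -2.876]
wrist_force: [1.0, -0.5, -1.5]
width: 0.0942
```

Call:
send_rows(
  increments=[
    [1,0.016,0,0,0],
    [1,0.016,0,0,0],
    [1,0.016,0,0,0],
  ],
)

```text
time: 2.73
tool_pos: [0.4479, 0.0686, 0.0509]
ee_rot: [0.21, 1.569, -2.798]
wrist_force: [1.0, -0.1, 0.6]
width: 0.0943
```

```bash
python3 -c "
from g import *
go((.4485,.071,.051),98)
from ov import *
overlay((.567,.0866),np.radians(8),None,0,0,(.5574,-.1039),'o3',(240,190,160,120),(240,170,200,150),s=4)
"
```

```text
t 2.7333 tcp [0.4479 0.0686 0.0509] jaw -82.35829199166307 x [-0.0014 -0.0005 -1.    ] q [ 0.0271 -0.0753  1.7675 -0.0005  1.4508  1.4646] F [ 0.992  -0.1434  0.6067] w 0.09434414201378014
delta tool [-0.0001 -0.0023 -0.0009]
  roll -3.147846028527842  ~q6 -1.6832583135942114
  roll -0.006253374938048572  ~q6 1.4583343399955817
  roll 3.1353392786517444  ~q6 4.599926993585375
```

View pics/o3_scene.png

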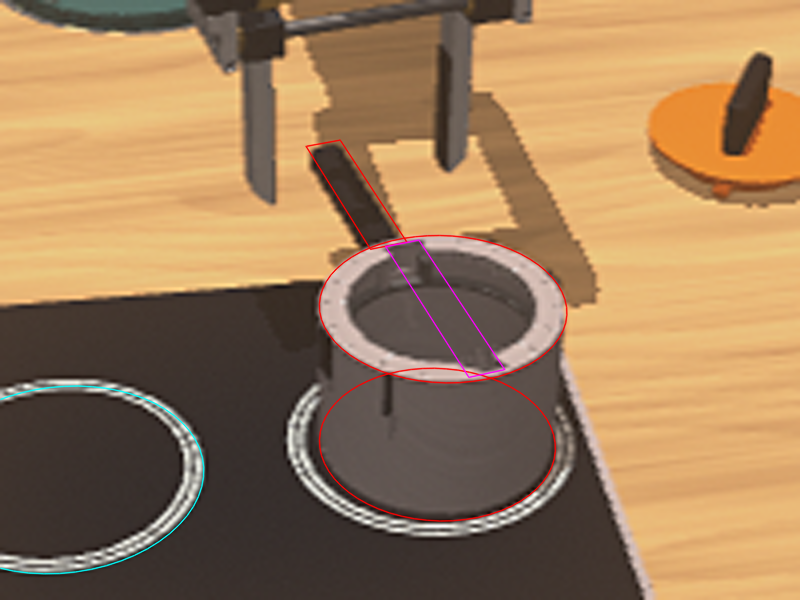

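Call:
send_rows(
  increments=[
    [-1,0,-0.001,0,0],
    [-1,0,-0.001,0,0],
    [-1,0,-0.001,0,0],
    [-1,0,-0.001,0,0],
    [-1,0,-0.001,0,0],
  ],
)

```text
time: 3.25
tool_pos: [0.4486, 0.0711, 0.0516]
ee_rot: [2.891, 1.57, -0.115]
wrist_force: [0.4, 0.3, 0.9]
width: 0.0642
```

Call:
send_rows(
  increments=[
    [-1,0,0,0,0],
    [-1,0,0,0,0],
    [-1,0,0,0,0],
  ],
)

```text
time: 3.5
tool_pos: [0.4483, 0.0711, 0.0511]
ee_rot: [0.535, 1.571, -2.47]
wrist_force: [-0.4, 0.6, 0.2]
width: 0.0442
```

```bash
python3 -c "
from g import *
go((.4485,.071,.051),98)
from ov import *
overlay((.567,.0866),np.radians(8),None,0,0,(.5574,-.1039),'o4',(240,190,160,120),(240,170,200,150),s=4)
"
```

```text
t 3.5 tcp [0.4483 0.0711 0.0511] jaw -82.21003242445012 x [-0.0001 -0.0001 -1.    ] q [ 0.0323 -0.0748  1.7667 -0.0001  1.4499  1.4671] F [-0.3872  0.6154  0.1995] w 0.04421305926838714
delta tool [ 0.0001  0.0001 -0.0002]
  roll -3.1452584109323936  ~q6 -1.6781409785719217
  roll -0.0036657573426005776  ~q6 1.4634516750178712
  roll 3.1379268962471927  ~q6 4.605044328607665
```

View pics/o4_scene.png

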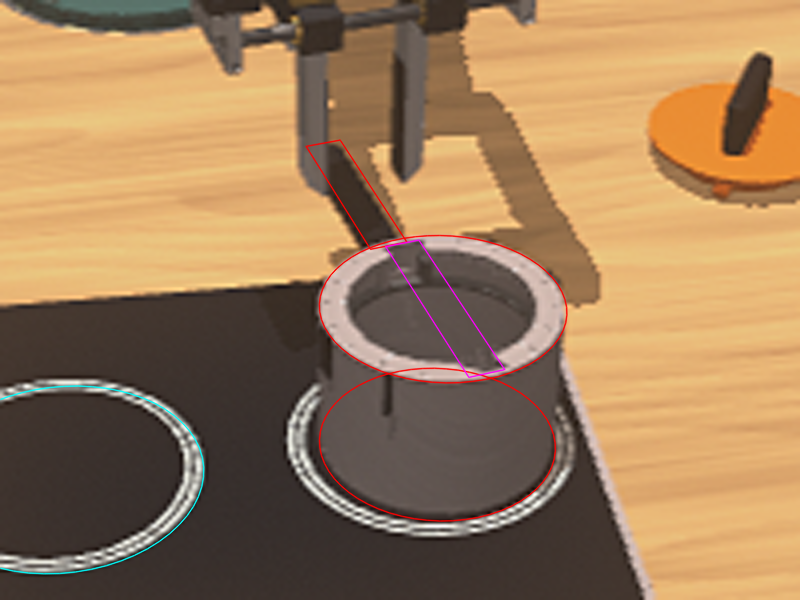

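View pics/o4_top.png

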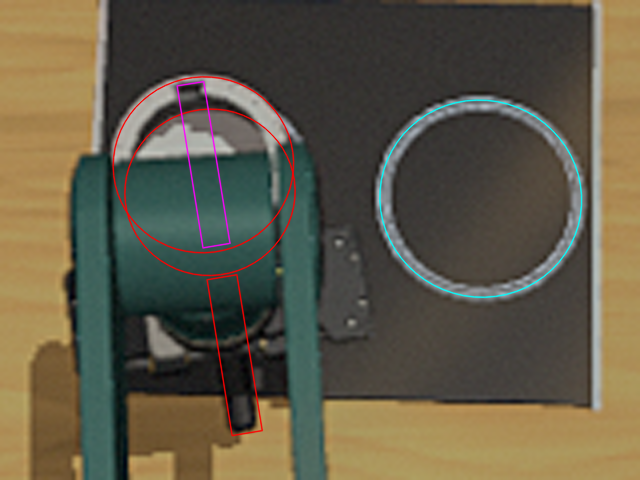

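Call:
send_rows(
  increments=[
    [-1,0,0,0,0],
    [-1,0,0,0,0],
    [-1,0,0,0,0],
    [-1,0,0,0,0],
    [-1,0,0,0,0],
  ],
)

```text
time: 4.02
tool_pos: [0.4484, 0.071, 0.0512]
ee_rot: [1.14, 1.571, -1.865]
wrist_force: [0.3, 0.7, 0.4]
width: 0.003
```

```bash
python3 -c "
from g import *
go((.4485,.071,.051),98)
from ov import *
overlay((.567,.0866),np.radians(8),None,0,0,(.5574,-.1039),'o5',None,(240,170,200,150),s=4)
"
```

```text
t 4.0167 tcp [0.4484 0.071  0.0512] jaw -82.21949185576767 x [-0. -0. -1.] q [ 0.0321 -0.0749  1.7666 -0.      1.4499  1.4671] F [0.2658 0.6537 0.3898] w 0.003003712523031905
delta tool [ 0.0002  0.     -0.0001]
  roll -3.1454235091542517  ~q6 -1.6783134309494976
  roll -0.0038308555644583735  ~q6 1.4632792226402958
  roll 3.137761798025335  ~q6 4.604871876230089
```

View pics/o5_scene.png

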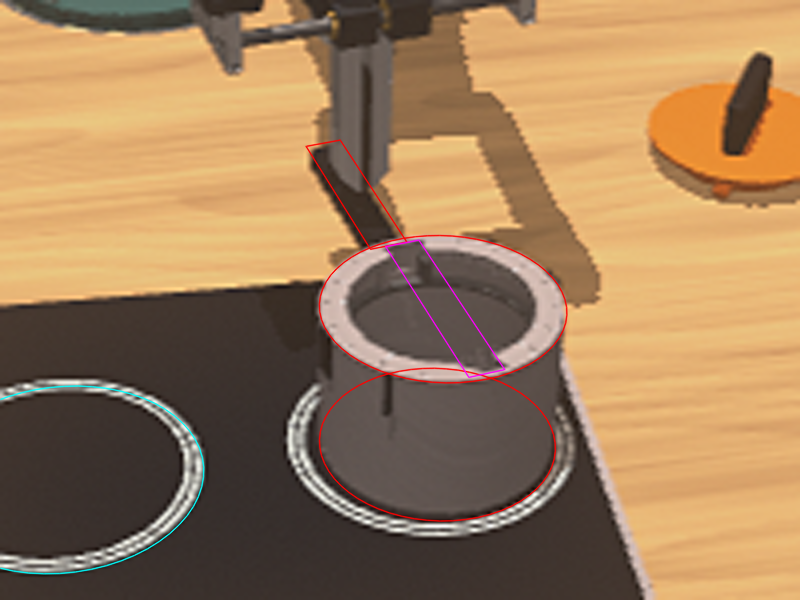

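```bash
python3 -c "
from g import *
im,K,T=snap('scene')
for z in (.051,.07,.09): print(z,(proj((.4484,.071,z),K,T)-[240,170])*4)
for z in (.051,.07,.09): print(z,(proj((.4484,.07,z),K,T)-[240,170])*4)
crop(im,290,170,80,60,10,'c5.png')
"
```

```text
0.051 [359.061  239.5445]
0.07 [359.4483 210.4379]
0.09 [359.8643 179.1784]
0.051 [357.2505 239.7426]
0.07 [357.6202 210.6343]
0.09 [358.0172 179.373 ]
```

View pics/c5.png

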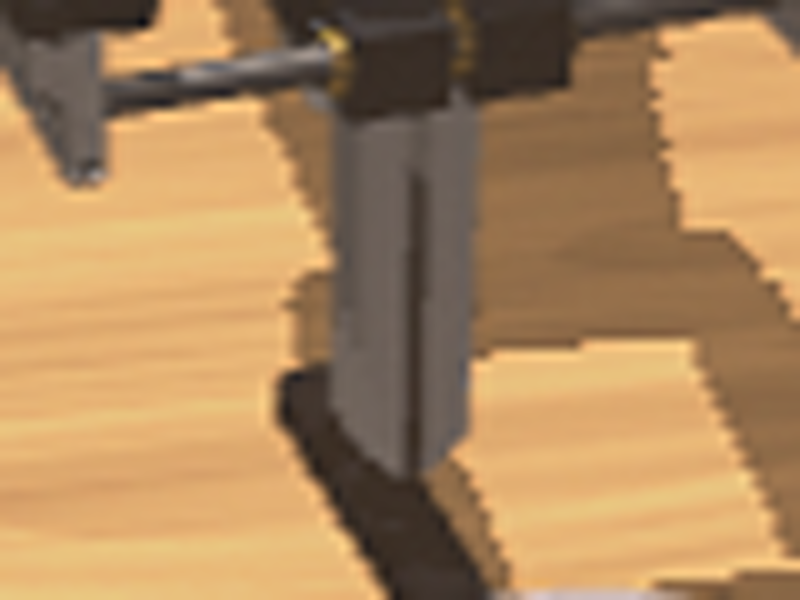

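```bash
python3 -c "
from g import *
im,K,T=snap('top')
for z in (.051,.083): print(z,(proj((.4484,.071,z),K,T)))
crop(im,240,210,100,75,8,'c6.png')
im,K,T=snap('scene')
cv2.imwrite('pics/s6.png',im)
"
```

```text
0.051 [297.6687 276.7357]
0.083 [297.1776 275.0266]
```

View pics/c6.png

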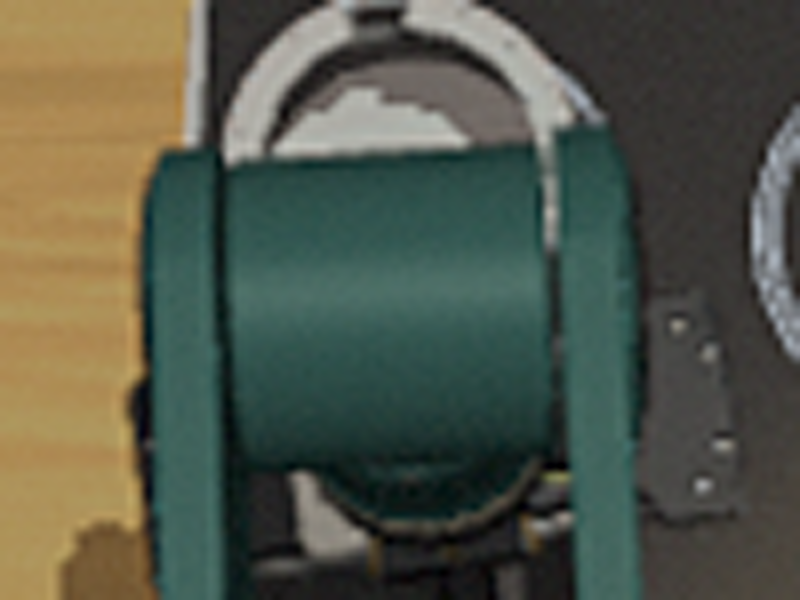

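View pics/s6.png

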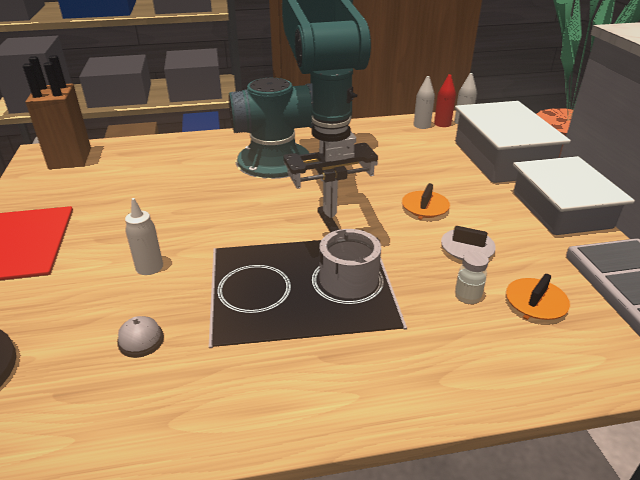

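Call:
send_rows(
  increments=[
    [1,0,0,0,0],
    [1,0,0,0,0],
    [1,0,0,0,0],
    [1,0,0,0,0],
    [1,0,0,0,0],
  ],
)

```text
time: 4.63
tool_pos: [0.4484, 0.071, 0.0512]
ee_rot: [1.814, 1.571, -1.192]
wrist_force: [0.0, 0.7, 0.6]
width: 0.0306
```

Call:
send_rows(
  increments=[
    [1,0,0,0,0],
    [1,0,0,0,0],
    [1,0,0,0,0],
    [1,0.01,0,0,0],
    [1,0.015,0,0,0],
  ],
)

```text
time: 5.05
tool_pos: [0.448, 0.071, 0.0351]
ee_rot: [0.044, 1.57, -2.962]
wrist_force: [-0.5, 0.5, -0.4]
width: 0.0638
```

```bash
python3 -c "
from g import *
go((.4485,.071,.036),98)
im,K,T=snap('scene')
crop(im,280,160,100,75,8,'c7.png')
o=robot.get_obs()
for s in(-.047,.047):
  for z in (0,.033): print(s,z,(proj(o['tool_pos']+np.array([0,s*.99,z])+[s*.13*-1,0,0],K,T)-[280,160])*8)
"
```

```text
t 5.05 tcp [0.448  0.071  0.0351] jaw -82.22088540039752 x [-0.0007 -0.0001 -1.    ] q [ 0.0321 -0.0623  1.7881 -0.0001  1.4164  1.4671] F [-0.5127  0.5481 -0.3894] w 0.06377010764660924
delta tool [-0.0009  0.     -0.0005]
  roll -3.145447831096316  ~q6 -1.6783038996931314
  roll -0.003855177506522724  ~q6 1.463288753896662
  roll 3.1377374760832706  ~q6 4.604881407486455
-0.047 0 [232.1843 639.1283]
-0.047 0.033 [230.7025 538.6417]
0.047 0 [556.853  576.5692]
0.047 0.033 [560.8415 477.0327]
```

View pics/c7.png

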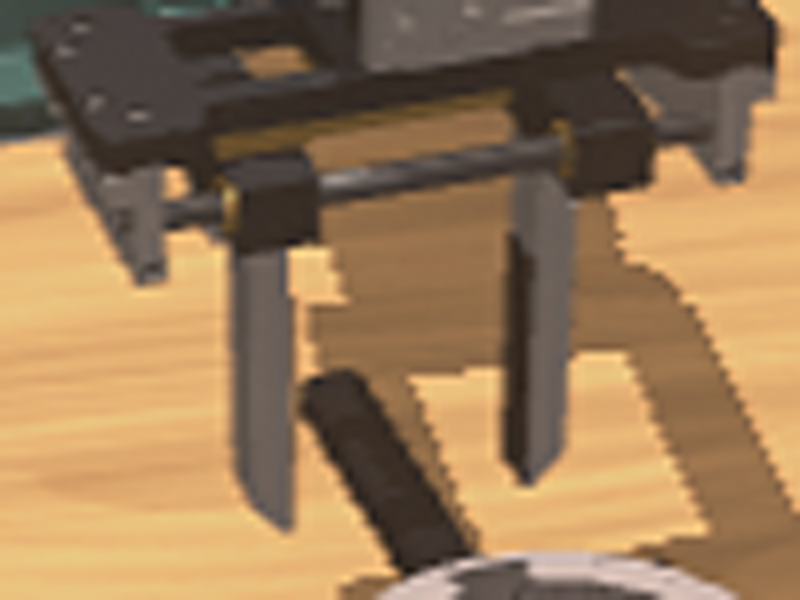

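```bash
python3 -c "
from g import *
im,K,T=snap('top')
crop(im,300,240,50,40,16,'c8.png')
im,K,T=snap('scene')
crop(im,275,155,50,40,16,'c9.png')
"
```

```text
(no output)
```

View pics/c8.png

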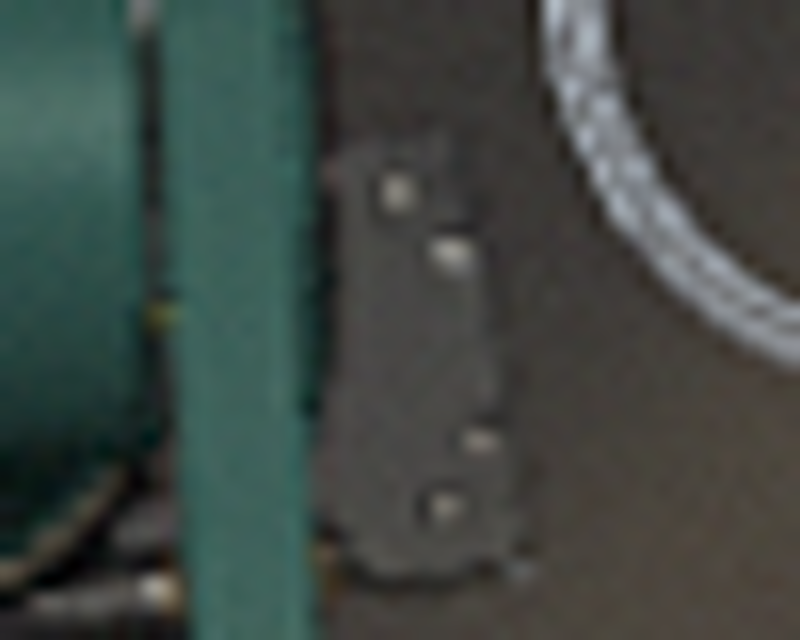

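View pics/c9.png

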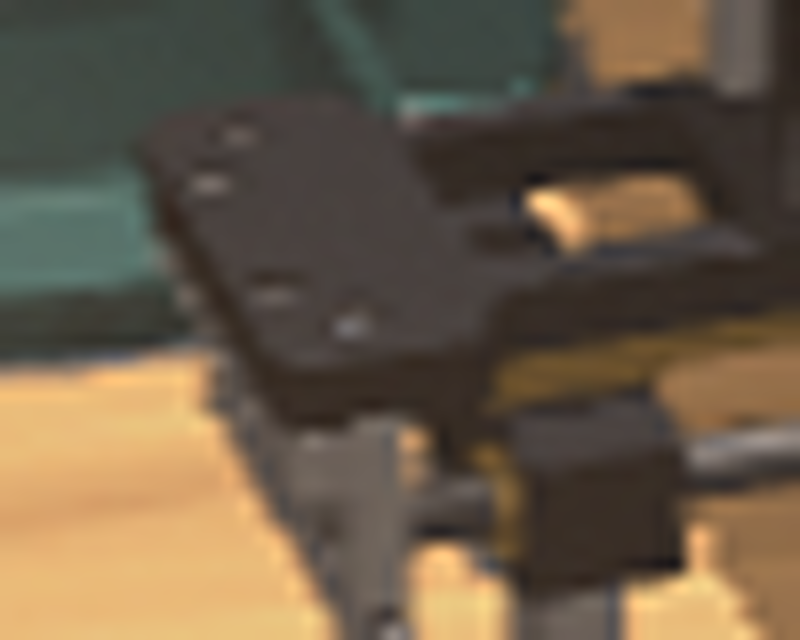

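```bash
python3 -c "
from g import *
_,K,T=snap('top');_,K2,T2=snap('scene')
top=np.array([(398,192),(452,252),(480,438),(443,507)])/16+[300,240]-.47
sc=np.array([(352,325),(275,293),(207,185),(238,135)])/16+[275,155]-.47
P=[k@np.linalg.inv(t)[:3] for k,t in((K,T),(K2,T2))]
X=cv2.triangulatePoints(P[0],P[1],top.T,sc.T);X=(X[:3]/X[3]).T;print(X,X.mean(0))
go((.4485,.071,.036),98)
"
```

```text
[[ 0.4844 -0.0018  0.2134]
 [ 0.475  -0.0097  0.2135]
 [ 0.4466 -0.0135  0.2136]
 [ 0.4362 -0.0079  0.2146]] [ 0.4606 -0.0082  0.2138]
t 5.3 tcp [0.4482 0.071  0.036 ] jaw -82.22032526660416 x [-0.0004 -0.0001 -1.    ] q [ 0.0321 -0.0627  1.7868 -0.0001  1.4179  1.4671] F [ 0.7239  0.2215 -0.0546] w 0.08330994106215436
delta tool [-0.      0.     -0.0003]
  roll -3.14543805491737  ~q6 -1.6782950361847717
  roll -0.0038454013275769595  ~q6 1.4632976174050214
  roll 3.137747252262216  ~q6 4.604890270994814
```

Call:
send_rows(
  increments=[
    [1,0.008,0,0,0],
    [1,0.015,0,0,0],
    [1,0.015,0,0,0],
    [1,0.015,0,0,0],
  ],
)

```text
time: 5.63
tool_pos: [0.4476, 0.071, 0.0202]
ee_rot: [-0.061, 1.569, -3.067]
wrist_force: [-0.3, 0.5, 0.2]
width: 0.0941
```

```bash
python3 -c "
from g import *
go((.4485,.071,.020),98)
im,K,T=snap('scene')
crop(im,280,160,100,75,8,'c10.png')
o=robot.get_obs()
print(o['width'])
for z in (0,.033): print(z,(proj(o['tool_pos']+np.array([0,0,z]),K,T)-[280,160])*8)
"
```

```text
t 5.6333 tcp [0.4476 0.071  0.0202] jaw -82.22100239656642 x [-0.0019 -0.0001 -1.    ] q [ 0.0321 -0.049   1.8068 -0.0001  1.3856  1.4671] F [-0.2743  0.4987  0.1529] w 0.09408180315291968
delta tool [ 0.0002  0.0001 -0.0009]
  roll -3.1454498730646754  ~q6 -1.6783112508072997
  roll -0.0038572194748819778  ~q6 1.4632814027824936
  roll 3.1377354341149113  ~q6 4.604874056372287
0.0940380351866952
0 [396.638  648.7885]
0.033 [397.947  550.0539]
```

View pics/c10.png

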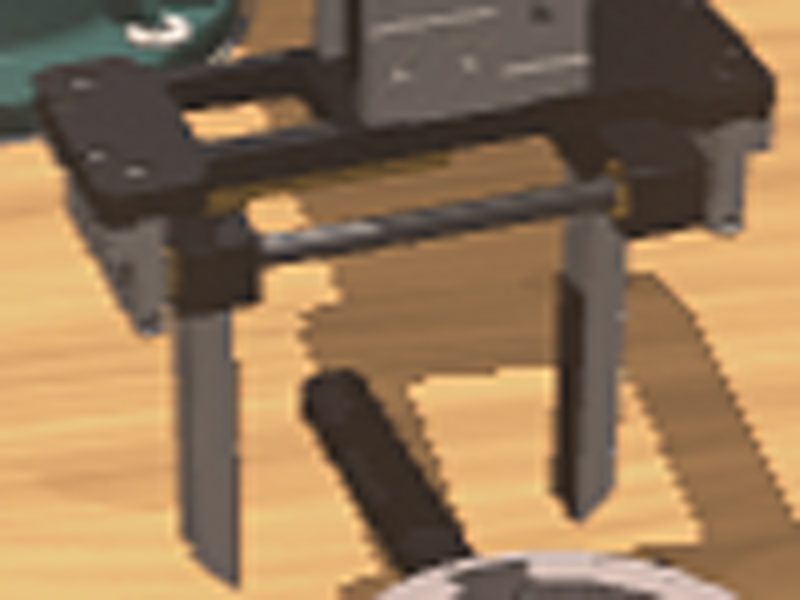

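Call:
send_rows(
  increments=[
    [-1,0,0,0,0],
    [-1,0,0,0,0],
    [-1,0,0,0,0],
    [-1,0,0,0,0],
    [-1,0,0,0,0],
  ],
)

```text
time: 6.1
tool_pos: [0.4485, 0.071, 0.0213]
ee_rot: [2.855, 1.57, -0.151]
wrist_force: [-0.6, -0.6, -0.5]
width: 0.0641
```

Call:
send_rows(
  increments=[
    [-1,0,0,0,0],
    [-1,0,0,0,0],
    [-1,0,0,0,0],
    [-1,0,0,0,0],
    [-1,0,0,0,0],
  ],
)

```text
time: 6.52
tool_pos: [0.4483, 0.071, 0.0211]
ee_rot: [1.056, 1.571, -1.95]
wrist_force: [-0.0, -0.0, 0.1]
width: 0.0306
```

```bash
python3 -c "
from g import *
go((.4485,.071,.020),98)
im,K,T=snap('scene')
crop(im,280,160,100,75,8,'c11.png')
"
```

```text
t 6.5167 tcp [0.4483 0.071  0.0211] jaw -82.21980718168771 x [-0.     -0.0001 -1.    ] q [ 0.0321 -0.0497  1.8056 -0.0001  1.3857  1.4672] F [-0.0184 -0.0218  0.1348] w 0.030570136476250488
delta tool [ 0.0011  0.     -0.0002]
  roll -3.1454290126297733  ~q6 -1.6782749104239574
  roll -0.0038363590399799813  ~q6 1.463317743165836
  roll 3.1377562945498134  ~q6 4.6049103967556295
```

View pics/c11.png

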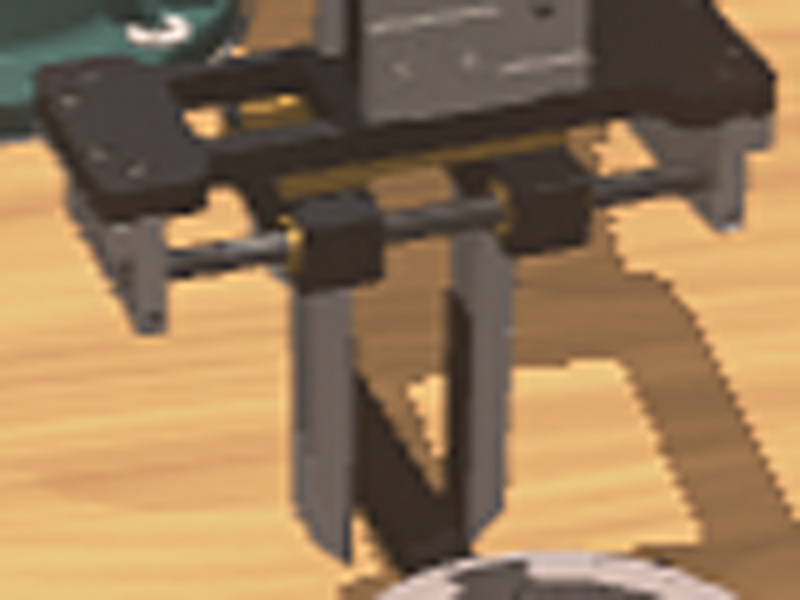

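Now the fingers straddle the handle properly. I'll finish closing.

Call:
send_rows(
  increments=[
    [-1,0,0,0,0],
    [-1,0,0,0,0],
    [-1,0,0,0,0],
    [-1,0,0,0,0],
  ],
)

```text
time: 6.9
tool_pos: [0.4484, 0.071, 0.0212]
ee_rot: [1.333, 1.571, -1.673]
wrist_force: [0.5, -0.5, 0.1]
width: 0.0197
```

```bash
python3 -c "
from g import *
go((.4485,.071,.020),98)
from ov import *
overlay((.567,.0866),np.radians(8),None,0,0,(.5574,-.1039),'o6',(240,190,160,120),(240,170,200,150),s=4)
"
```

```text
t 6.9 tcp [0.4484 0.071  0.0212] jaw -82.22146576132006 x [-0.     -0.0001 -1.    ] q [ 0.0321 -0.0497  1.8056 -0.0001  1.3857  1.4672] F [ 0.5008 -0.5295  0.1461] w 0.019745282164105798
delta tool [ 0.0012 -0.     -0.0001]
  roll -3.1454579603052646  ~q6 -1.678305290733998
  roll -0.003865306715471224  ~q6 1.4632873628557954
  roll 3.137727346874322  ~q6 4.6048800164455885
```

View pics/o6_scene.png

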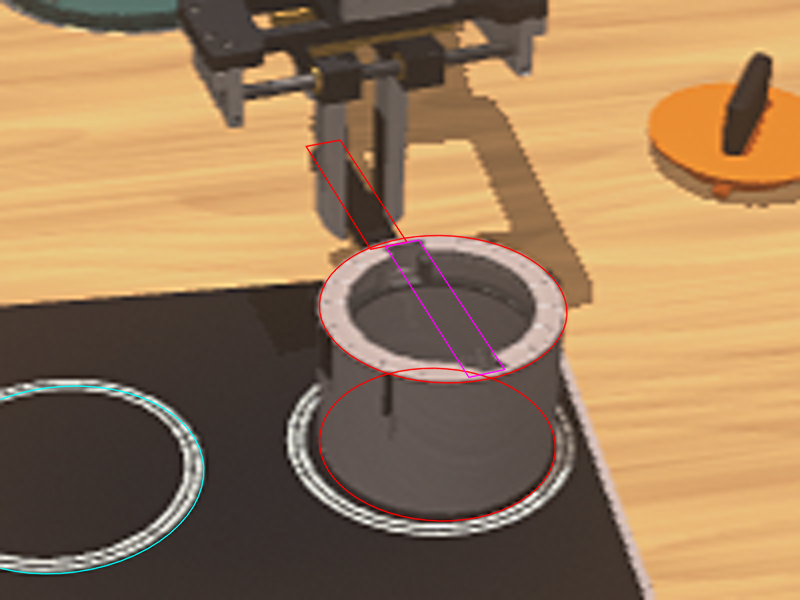

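Call:
send_rows(
  increments=[
    [-1,0,0.004,0.001,0],
    [-1,0,0.012,0.002,0],
    [-1,0,0.023,0.004,0],
    [-1,0,0.035,0.0066,0],
    [-1,0,0.047,0.009,0],
  ],
)

```text
time: 7.42
tool_pos: [0.4457, 0.0238, 0.0211]
ee_rot: [-1.756, 1.569, 1.524]
wrist_force: [0.4, 4.3, -1.1]
width: 0.0196
```

```bash
python3 -c "
from g import *
go((.4484-.0096,.071-.1905,.0212),97.8)
from ov import *
overlay((.564,.040),np.radians(8),None,0,0,(.5574,-.1039),'o7',(240,190,160,120),(220,170,200,150),s=4)
"
```

```text
t 7.4167 tcp [0.4457 0.0238 0.0211] jaw -82.11594074965673 x [ 0.0001  0.0022 -1.    ] q [-0.0757 -0.0675  1.8224  0.0022  1.3867  1.3571] F [ 0.4292  4.3408 -1.0904] w 0.019596155741587958
delta tool [-0.0004  0.141   0.0265]
  roll -3.1401255429045447  ~q6 -1.7830321243631566
  roll 0.0014671106852482893  ~q6 1.3585605292266363
  roll 3.1430597642750415  ~q6 4.50015318281643
```

View pics/o7_scene.png

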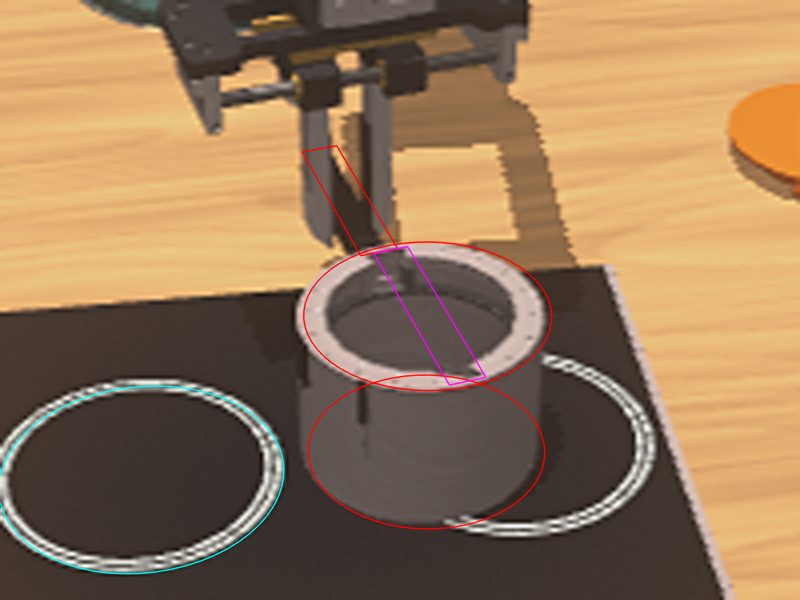

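Call:
send_rows(
  increments=[
    [-1,0,0.012,0.002,0],
    [-1,0,0.024,0.0045,0],
    [-1,0,0.036,0.007,0],
    [-1,0,0.048,0.009,0],
    [-1,0,0.06,0.011,0],
  ],
)

```text
time: 7.93
tool_pos: [0.4429, -0.0366, 0.0211]
ee_rot: [-1.691, 1.568, 1.587]
wrist_force: [0.1, 3.3, 0.2]
width: 0.0198
```

Call:
send_rows(
  increments=[
    [-1,0,0.012,0.002,0],
    [-1,0,0.024,0.0045,0],
    [-1,0,0.036,0.007,0],
    [-1,0,0.048,0.009,0],
    [-1,0,0.06,0.011,0],
  ],
)

```text
time: 8.35
tool_pos: [0.4402, -0.0974, 0.0211]
ee_rot: [-1.656, 1.568, 1.622]
wrist_force: [0.2, 3.8, 1.7]
width: 0.0199
```

```bash
python3 -c "
from g import *
go((.4484-.0096,.071-.1905,.0212),97.8)
from ov import *
overlay((.558,-.085),np.radians(8),None,0,0,(.5574,-.1039),'o8',(280,190,160,120),(160,170,200,150),s=4)
"
```

```text
t 8.35 tcp [ 0.4402 -0.0974  0.0211] jaw -82.14573497039622 x [-0.0002  0.003  -1.    ] q [-0.346  -0.0562  1.8119  0.0028  1.3871  1.0872] F [0.1769 3.7933 1.6957] w 0.01994275725140934
delta tool [-0.0002  0.0217  0.0044]
  roll -3.140645550154515  ~q6 -2.053477506276044
  roll 0.0009471034352782149  ~q6 1.0881151473137491
  roll 3.1425397570250713  ~q6 4.229707800903542
```

View pics/o8_scene.png

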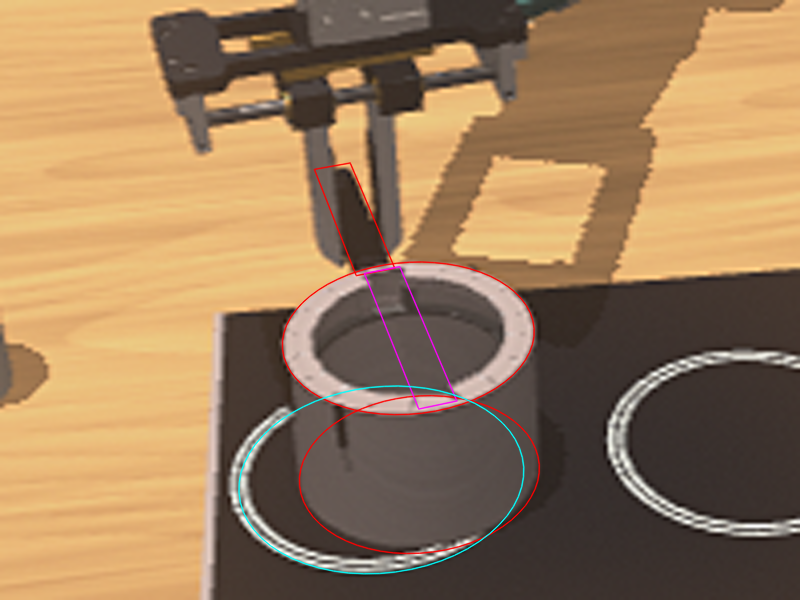

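View pics/o8_top.png

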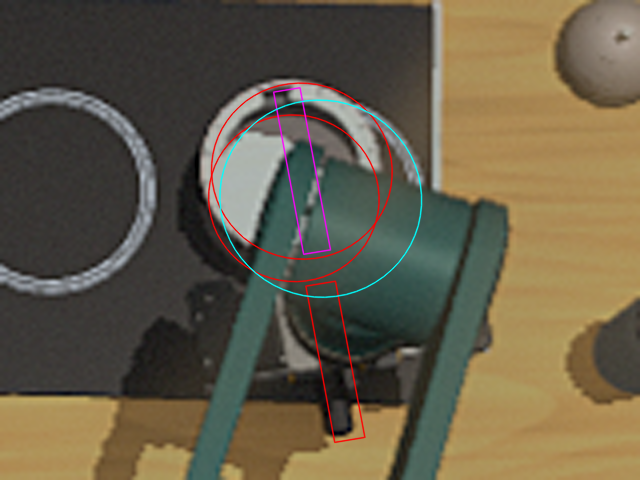

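Call:
send_rows(
  increments=[
    [-1,0,0.009,0.002,0],
    [-1,0,0.017,0.0035,0],
    [-1,0,0.022,0.0045,0],
    [-1,0,0.023,0.0045,0],
    [-1,0,0.023,0.0045,0],
  ],
)

```text
time: 8.87
tool_pos: [0.4388, -0.1219, 0.0212]
ee_rot: [-0.751, 1.57, 2.526]
wrist_force: [0.6, 3.3, 1.1]
width: 0.0198
```

Call:
send_rows(
  increments=[
    [1,0,0,0,0],
    [1,0,0,0,0],
    [1,0,0,0,0],
    [1,0,0,0,0],
    [1,0,0,0,0],
  ],
)

```text
time: 9.28
tool_pos: [0.439, -0.1223, 0.0212]
ee_rot: [1.691, 1.57, -1.315]
wrist_force: [1.1, -0.1, 0.4]
width: 0.0498
```

```bash
python3 -c "
from g import *
go((.4484-.0096,.071-.1905,.0212),97.8)
from ov import *
overlay((.557,-.105),np.radians(8),None,0,0,(.5574,-.1039),'o9',(280,190,160,120),(160,170,200,150),s=4)
"
```

```text
t 9.2833 tcp [ 0.439  -0.1223  0.0212] jaw -82.23148243988516 x [ 0.0002 -0.0007 -1.    ] q [-0.3958 -0.0461  1.802  -0.0006  1.3853  1.0395] F [ 1.0898 -0.0893  0.3546] w 0.049829334677015814
delta tool [ 0.     -0.0028 -0.0002]
  roll -3.1421421258223505  ~q6 -2.102601525320397
  roll -0.0005494722325573491  ~q6 1.0389911282693962
  roll 3.1410431813572357  ~q6 4.180583781859189
```

View pics/o9_scene.png

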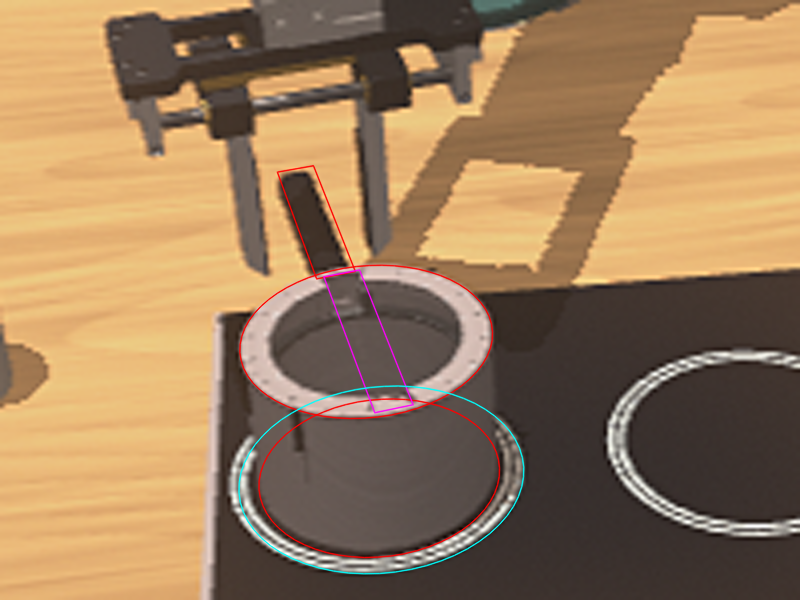

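View pics/o9_top.png

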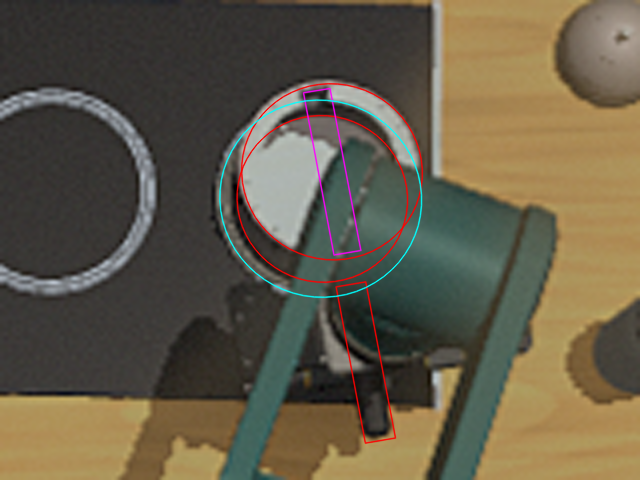

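Call:
send_rows(
  increments=[
    [1,0,0,0,0],
    [1,0,0,0,0],
    [1,0,0,0,0],
    [1,0,0,0,0],
    [1,-0.02,0,0,0],
  ],
)

```text
time: 9.8
tool_pos: [0.4357, -0.1207, 0.0375]
ee_rot: [-0.516, 1.562, 2.761]
wrist_force: [-0.9, 0.4, -0.2]
width: 0.0908
```

Call:
send_rows(
  increments=[
    [1,-0.04,0,0,0],
    [1,-0.08,0,0,0],
    [1,-0.12,0,0,0],
    [1,-0.15,0,0,0],
    [1,-0.15,0,0,0],
  ],
)

```text
time: 10.22
tool_pos: [0.4426, -0.1236, 0.1994]
ee_rot: [2.603, 1.556, -0.402]
wrist_force: [0.1, 0.4, 1.8]
width: 0.0939
```

```bash
python3 -c "
from g import *
go((.508,.367,.19),149)
from ov import *
overlay((.557,-.105),np.radians(8),(.509,.367),np.radians(59.2),0,(.5574,-.1039),'o10',None,(160,170,200,150),s=4)
"
```

```text
t 10.2167 tcp [ 0.4426 -0.1236  0.1994] jaw -82.22170541611952 x [ 0.0136 -0.0058 -0.9999] q [-0.3957 -0.1329  1.5232 -0.0001  1.7365  1.0393] F [0.0997 0.3718 1.8106] w 0.09386575728043657
delta tool [ 0.0075 -0.4773 -0.1311]
  roll -0.8939874079978976  ~q6 0.14531954647644052
  roll 2.247605245591896  ~q6 3.286912200066234
```

View pics/o10_scene.png

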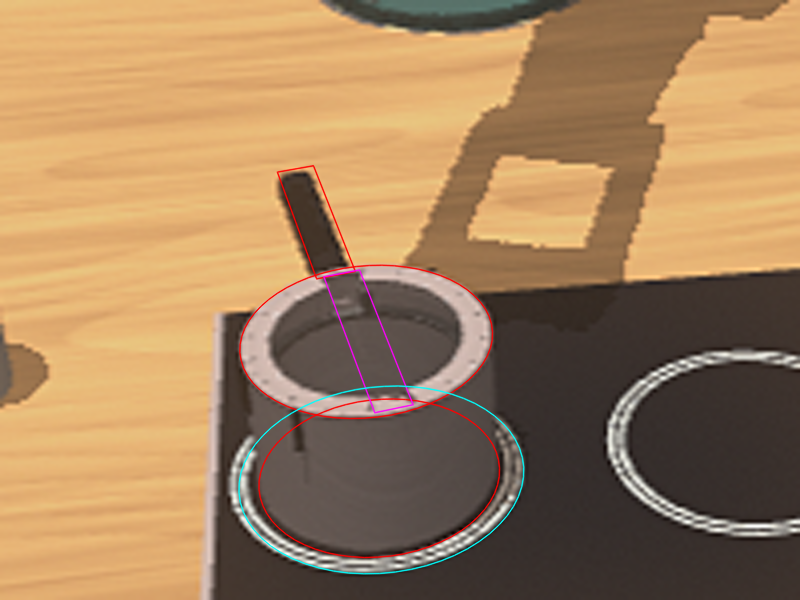

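Call:
send_rows(
  increments=[
    [1,0,-0.035,-0.01,-0.06],
    [1,0,-0.07,-0.02,-0.12],
    [1,0,-0.108,-0.03,-0.18],
    [1,0,-0.146,-0.04,-0.24],
    [1,0,-0.184,-0.05,-0.3],
  ],
)

```text
time: 10.68
tool_pos: [0.4624, 0.0686, 0.1891]
ee_rot: [-0.363, 1.568, -3.067]
wrist_force: [-0.2, 0.1, 0.6]
width: 0.0939
```

```bash
python3 -c "
from g import *
go((.508,.367,.19),149)"
```

```text
t 10.6833 tcp [0.4624 0.0686 0.1891] jaw -64.90516789838055 x [-0.0032 -0.0002 -1.    ] q [ 0.0261 -0.0984  1.5124 -0.0002  1.7307  1.1589] F [-0.1562  0.1135  0.6391] w 0.09387047430883379
delta tool [-0.0012 -0.2509 -0.1678]
  roll -0.5917568132682272  ~q6 0.5671127932928459
  roll 2.549835840321566  ~q6 3.708705446882639
```

Call:
send_rows(
  increments=[
    [1,0,-0.03,-0.02,-0.09],
    [1,0,-0.06,-0.04,-0.18],
    [1,0,-0.09,-0.06,-0.27],
    [1,0,-0.12,-0.08,-0.36],
    [1,0,-0.15,-0.1,-0.45],
  ],
)

```text
time: 11.1
tool_pos: [0.4898, 0.2468, 0.1888]
ee_rot: [-0.463, 1.567, -2.714]
wrist_force: [0.6, 0.0, 1.2]
width: 0.0937
```

```bash
python3 -c "
from g import *
go((.508,.367,.19),149)"
```

```text
t 11.1 tcp [0.4898 0.2468 0.1888] jaw -38.97251246875888 x [-0.0033 -0.0015 -1.    ] q [ 0.3635  0.0838  1.332  -0.0002  1.7294  1.0437] F [0.6365 0.0201 1.1586] w 0.09365169038756783
delta tool [-0.0015 -0.0615 -0.1049]
  roll -3.280739245825937  ~q6 -2.2370723145812215
  roll -0.139146592236144  ~q6 0.9045203390085715
  roll 3.002446061353649  ~q6 4.046112992598365
```

Call:
send_rows(
  increments=[
    [1,0,-0.02,-0.033,-0.07],
    [1,0,-0.04,-0.066,-0.139],
    [1,0,-0.055,-0.095,-0.139],
    [1,0,-0.0615,-0.105,-0.139],
    [1,0,-0.0615,-0.105,-0.139],
  ],
)

```text
time: 11.52
tool_pos: [0.5084, 0.3673, 0.1877]
ee_rot: [-0.544, 1.566, -2.658]
wrist_force: [-0.9, -0.2, -0.7]
width: 0.0941
```

```bash
python3 -c "
from g import *
go((.508,.367,.1),149)
im,K,T=snap('scene')
crop(im,400,170,130,97,6,'c12.png')
for z in (0,.033): print(z,(proj(robot.get_obs()['tool_pos']+np.array([0,0,z]),K,T)))
im,K,T=snap('top')
crop(im,140,210,120,90,6,'c13.png')
"
```

```text
t 11.5167 tcp [0.5084 0.3673 0.1877] jaw -31.09317451975797 x [-0.0046 -0.0024 -1.    ] q [0.5352 0.2634 1.1272 0.0003 1.7562 1.0779] F [-0.8625 -0.1591 -0.6594] w 0.09409545207982359
delta tool [0.0877 0.0001 0.0001]
  roll -3.1432188557385343  ~q6 -2.065345077341105
  roll -0.0016262021487412626  ~q6 1.076247576248688
  roll 3.139966451441052  ~q6 4.217840229838481
0 [480.8262 174.5548]
0.033 [483.8084 159.7339]
```

View pics/c12.png

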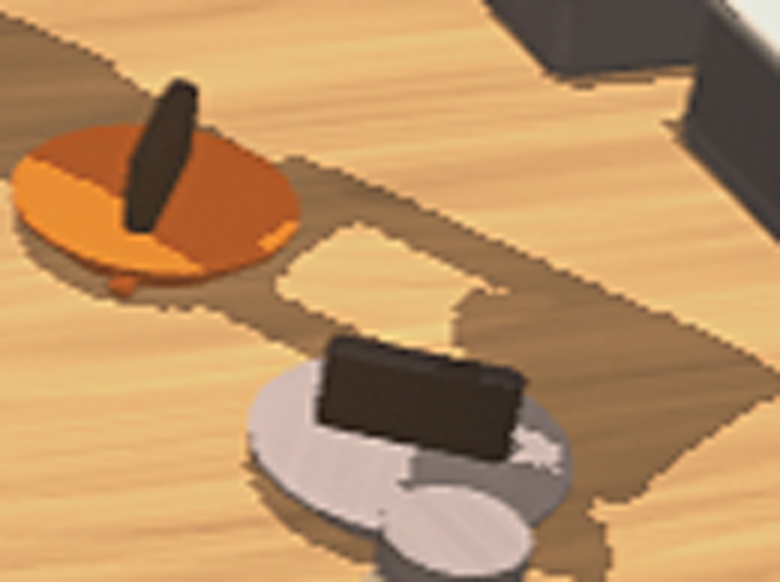

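View pics/c13.png

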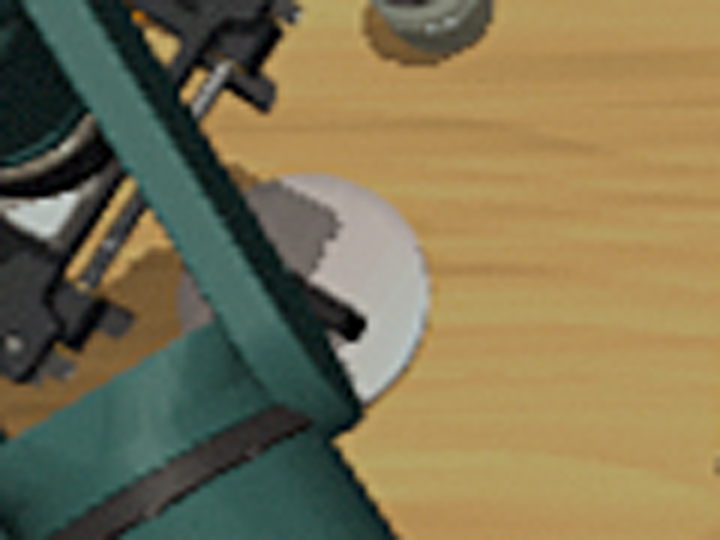

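Call:
send_rows(
  increments=[
    [1,0.04,0,0,0],
    [1,0.08,0,0,0],
    [1,0.12,0,0,0],
    [1,0.12,0,0,0],
    [1,0.12,0,0,0],
  ],
)

```text
time: 12.03
tool_pos: [0.5076, 0.3622, 0.0684]
ee_rot: [-0.419, 1.563, -2.538]
wrist_force: [-0.5, 0.1, 0.9]
width: 0.0941
```

```bash
python3 -c "
from g import *
go((.508,.367,.1),149)
im,K,T=snap('scene')
crop(im,400,170,130,97,6,'c14.png')
for z in (0,.033): print(z,(proj(robot.get_obs()['tool_pos']+np.array([0,0,z]),K,T)-[400,170])*6)
"
```

```text
t 12.0333 tcp [0.5076 0.3622 0.0684] jaw -31.410858675021704 x [-0.0062 -0.0043 -1.    ] q [ 0.5292  0.2932  1.3268 -0.0006  1.5292  1.0775] F [-0.4545  0.1145  0.9216] w 0.09410087147847518
delta tool [-0.0316 -0.0023 -0.004 ]
  roll -3.148763490229303  ~q6 -2.071276631605394
  roll -0.007170836639510051  ~q6 1.0703160219843995
  roll 3.134421816950283  ~q6 4.211908675574192
0 [425.1076 318.8924]
0.033 [440.8837 240.3879]
```

View pics/c14.png

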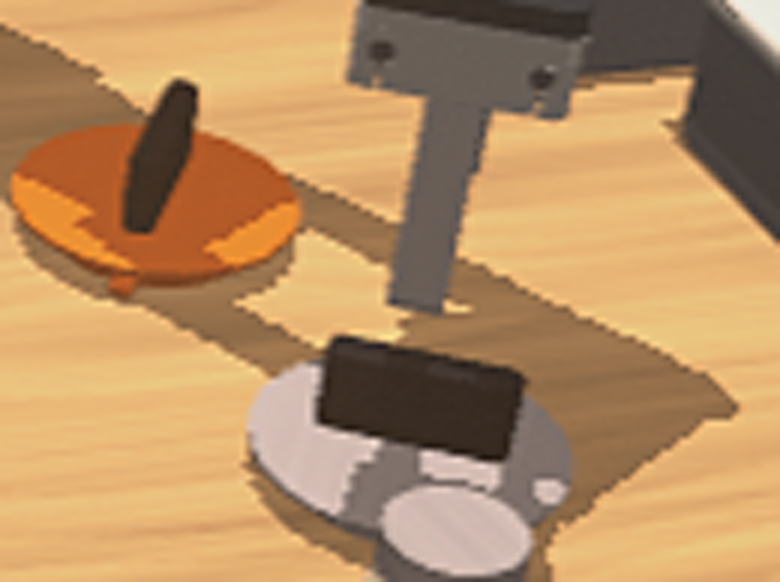

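```bash
python3 -c "
from g import *
im,K,T=snap('scene')
o=robot.get_obs();R=Rn.from_euler('xyz',o['ee_rot']).as_matrix()
print(o['tool_pos'])
for z in (0,.02,.033):
  for w in(.047,.053): print(z,w,(proj(o['tool_pos']+w*R[:,1]+np.array([0,0,z]),K,T)-[400,170])*6)
for p in ((.509,.367,.055),(.508,.365,.055)): print((proj(p,K,T)-[400,170])*6)
"
```

```text
[0.5117 0.3654 0.0748]
0 0.047 [412.871 386.974]
0 0.053 [410.4347 396.4612]
0.02 0.047 [422.5699 338.7889]
0.02 0.053 [420.1481 348.1753]
0.033 0.047 [428.9878 306.9038]
0.033 0.053 [426.5761 316.221 ]
[423.1363 356.4521]
[416.7158 355.4857]
```

Call:
send_rows(
  increments=[
    [1,0,0,0,0],
    [1,0,0,0,0],
    [1,0,0,0,0],
    [1,0,0,0,0],
  ],
)

```text
time: 12.47
tool_pos: [0.5106, 0.366, 0.073]
ee_rot: [2.613, 1.568, 0.496]
wrist_force: [-0.5, 0.5, -0.3]
width: 0.0939
```

```bash
python3 -c "
from g import *
go((.509,.367,-.004),149.2)
im,K,T=snap('scene')
crop(im,400,170,130,97,6,'c15.png')
o=robot.get_obs();R=Rn.from_euler('xyz',o['ee_rot']).as_matrix()
for z in (.03,.033):
  for w in(.047,.06): print(z,w,(proj(o['tool_pos']+w*R[:,1]+np.array([0,0,z]),K,T)-[400,170])*6)
"
```

```text
t 12.4667 tcp [0.5106 0.366  0.073 ] jaw -31.277770858192206 x [ 0.0027  0.0015 -1.    ] q [ 0.5318  0.2917  1.3192 -0.0001  1.5276  1.0777] F [-0.4805  0.5251 -0.2647] w 0.09385689689248672
delta tool [ 0.077  -0.002   0.0002]
  roll -3.149931328135326  ~q6 -2.0722290776464876
  roll -0.008338674545532837  ~q6 1.0693635759433058
  roll 3.13325397904426  ~q6 4.210956229533099
0.03 0.047 [426.1935 317.8357]
0.03 0.06 [420.9924 338.2072]
0.033 0.047 [427.6768 310.4613]
0.033 0.06 [422.4809 330.7981]
```

View pics/c15.png

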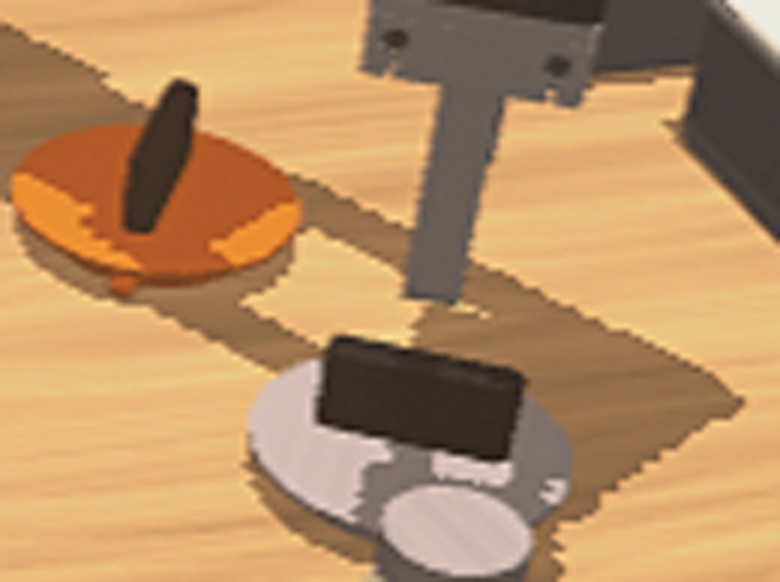

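Call:
send_rows(
  increments=[
    [1,0.02,-0.002,0.001,-0.008],
    [1,0.04,-0.002,0.001,-0.008],
    [1,0.055,-0.002,0.001,-0.008],
    [1,0.062,-0.002,0.001,-0.008],
    [1,0.062,-0.002,0.001,-0.008],
  ],
)

```text
time: 12.93
tool_pos: [0.506, 0.3648, 0.0068]
ee_rot: [-0.473, 1.566, -2.581]
wrist_force: [0.4, -0.0, -0.5]
width: 0.0941
```

Call:
send_rows(
  increments=[
    [1,0,0,0,0],
    [1,0,0,0,0],
    [1,0,0,0,0],
  ],
)

```text
time: 13.18
tool_pos: [0.5085, 0.3662, 0.0109]
ee_rot: [2.597, 1.568, 0.488]
wrist_force: [0.3, -0.5, -0.6]
width: 0.0939
```

```bash
python3 -c "
from g import *
go((.509,.366,-.006),149.2)
im,K,T=snap('scene')
crop(im,400,170,130,97,6,'c16.png')
o=robot.get_obs();R=Rn.from_euler('xyz',o['ee_rot']).as_matrix()
for z in (.033,):
  for w in(-.047,.047,.06): print(z,w,(proj(o['tool_pos']+w*R[:,1]+np.array([0,0,z]),K,T)-[400,170])*6)
"
```

```text
t 13.1833 tcp [0.5085 0.3662 0.0109] jaw -30.824342268863415 x [ 0.0026  0.0014 -1.    ] q [ 0.5338  0.3291  1.3989 -0.0001  1.4107  1.0718] F [ 0.3258 -0.4731 -0.5529] w 0.09386608940452706
delta tool [0.0169 0.0005 0.    ]
  roll -3.142017506328865  ~q6 -2.070196509113898
  roll -0.0004248527390719012  ~q6 1.071396144475895
  roll 3.141167800850721  ~q6 4.212988798065688
0.033 -0.047 [431.4628 313.025 ]
0.033 0.047 [397.9155 454.3213]
0.033 0.06 [392.9331 475.3065]
```

View pics/c16.png

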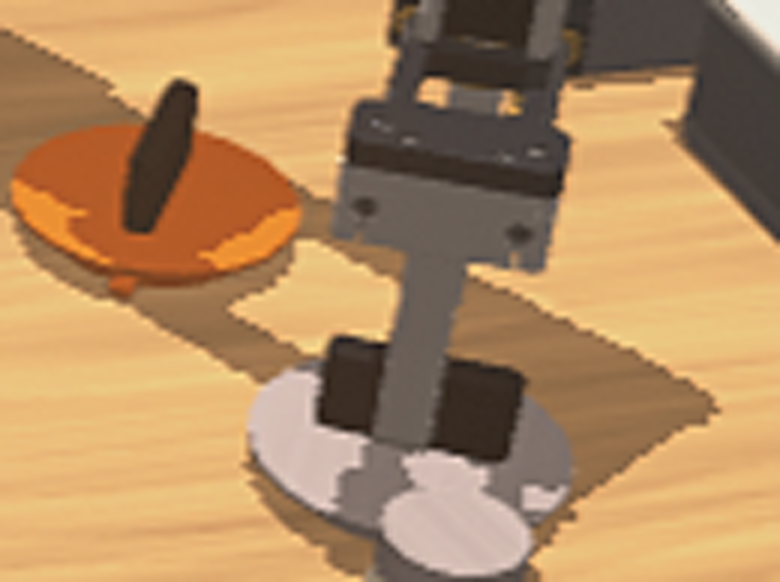

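Call:
send_rows(
  increments=[
    [1,0.008,0,0,0],
    [1,0.014,0,0,0],
    [1,0.017,0,0,0],
    [-1,0.017,0,0,0],
    [-1,0.017,0,0,0],
  ],
)

```text
time: 13.65
tool_pos: [0.507, 0.3653, -0.0087]
ee_rot: [-0.459, 1.569, -2.567]
wrist_force: [-0.1, 0.6, -0.1]
width: 0.084
```

Call:
send_rows(
  increments=[
    [-1,0,0,0,0],
    [-1,0,0,0,0],
    [-1,0,0,0,0],
    [-1,0,0,0,0],
    [-1,0,0,0,0],
  ],
)

```text
time: 14.07
tool_pos: [0.5076, 0.3657, -0.0076]
ee_rot: [2.563, 1.57, 0.454]
wrist_force: [-0.4, 0.7, -0.7]
width: 0.051
```

Call:
send_rows(
  increments=[
    [-1,0,0,0,0],
    [-1,0,0,0,0],
    [-1,0,0,0,0],
    [-1,0,0,0,0],
    [-1,0,0,0,0],
  ],
)

```text
time: 14.48
tool_pos: [0.5074, 0.3656, -0.0079]
ee_rot: [0.925, 1.571, -1.184]
wrist_force: [-0.3, -0.1, 0.8]
width: 0.0175
```

```bash
python3 -c "
from g import *
go((.509,.366,-.006),149.2)
im,K,T=snap('scene')
crop(im,400,170,130,97,6,'c17.png')
"
```

```text
t 14.4833 tcp [ 0.5074  0.3656 -0.0079] jaw -30.82283703208844 x [ 0.     -0.0001 -1.    ] q [ 0.5338  0.3441  1.4186 -0.0001  1.3789  1.0718] F [-0.3217 -0.1159  0.7508] w 0.017525704509435285
delta tool [-0.0019  0.0012 -0.0011]
  roll -3.14199123499112  ~q6 -2.0701869370822714
  roll -0.0003985814013267414  ~q6 1.0714057165075217
  roll 3.1411940721884664  ~q6 4.212998370097315
```

View pics/c17.png

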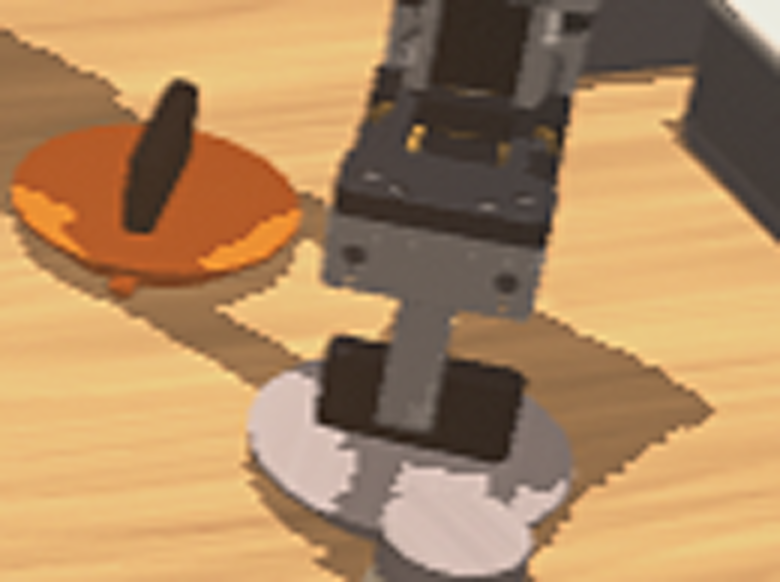

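Call:
send_rows(
  increments=[
    [-1,0,0,0,0],
    [-1,0,0,0,0],
    [-1,0,0,0,0],
  ],
)

```text
time: 14.78
tool_pos: [0.5074, 0.3656, -0.0079]
ee_rot: [-0.026, 1.571, -2.135]
wrist_force: [-1.2, -1.1, 0.7]
width: 0.0135
```

Call:
send_rows(
  increments=[
    [-1,-0.015,0,0,0],
    [-1,-0.035,0,0,0],
    [-1,-0.065,0,0,0],
    [-1,-0.1,0,0,0],
    [-1,-0.13,0,0,0],
  ],
)

```text
time: 15.2
tool_pos: [0.5072, 0.3654, 0.1234]
ee_rot: [-0.179, 1.57, -2.288]
wrist_force: [0.6, 0.5, 0.2]
width: 0.0136
```

```bash
python3 -c "
from g import *
go((.557,-.105,.12),97.8)
im,K,T=snap('scene')
crop(im,400,110,130,97,6,'c18.png')
im,K,T=snap('top')
crop(im,130,180,130,97,6,'c18t.png')
"
```

```text
t 15.2 tcp [0.5072 0.3654 0.1234] jaw -30.827226192171825 x [-0.0003 -0.0004 -1.    ] q [ 0.5338  0.2665  1.25   -0.0002  1.6256  1.0718] F [0.6441 0.5303 0.1767] w 0.013578530778986438
delta tool [0.0036 0.2838 0.3785]
  roll -2.2449686047608868  ~q6 -1.173156064466001
  roll 0.8966240488289062  ~q6 1.968436589123792
```

View pics/c18.png

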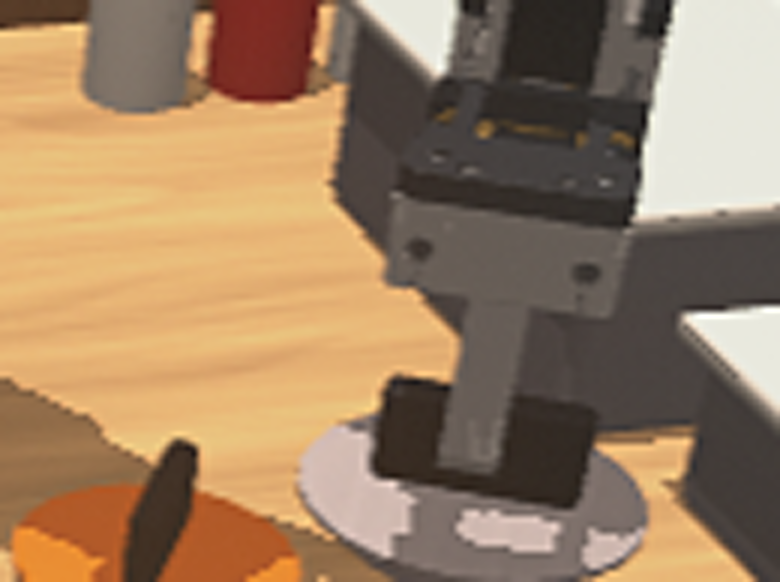

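```bash
python3 - <<'E'
from ov import *
overlay((.557,-.105),np.radians(7.8),None,0,0,(.5574,-.1039),"p1",(315,195,90,110),(160,200,150,110),s=7 if 0 else 5)
im,K,T=snap("top"); hsv=cv2.cvtColor(im,cv2.COLOR_BGR2HSV)
crop(im,325,195,80,60,10,"p2.png")
im,K,T=snap("scene")
crop(im,210,220,80,60,10,"p3.png")
E
```

```text
(no output)
```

View pics/p1_top.png

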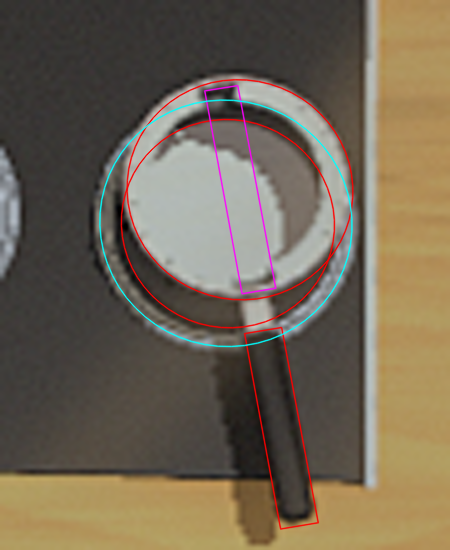

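View pics/p2.png

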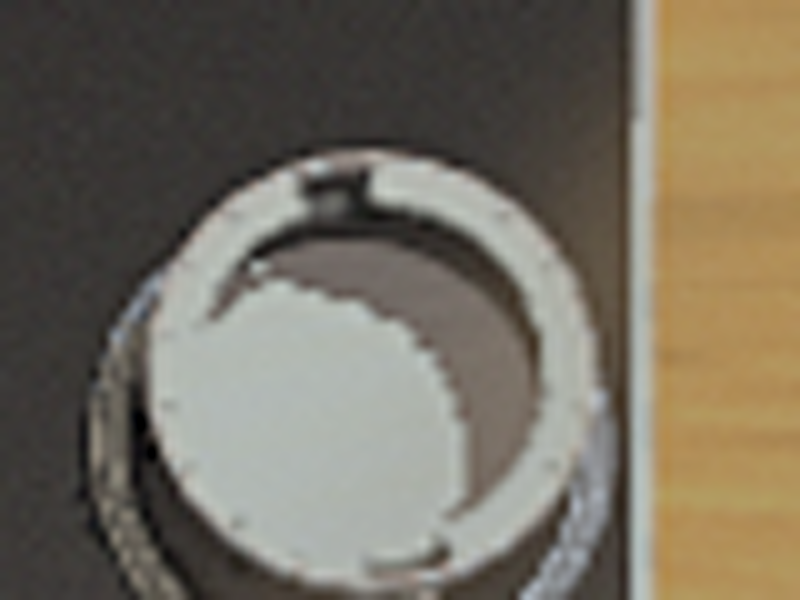

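View pics/p3.png

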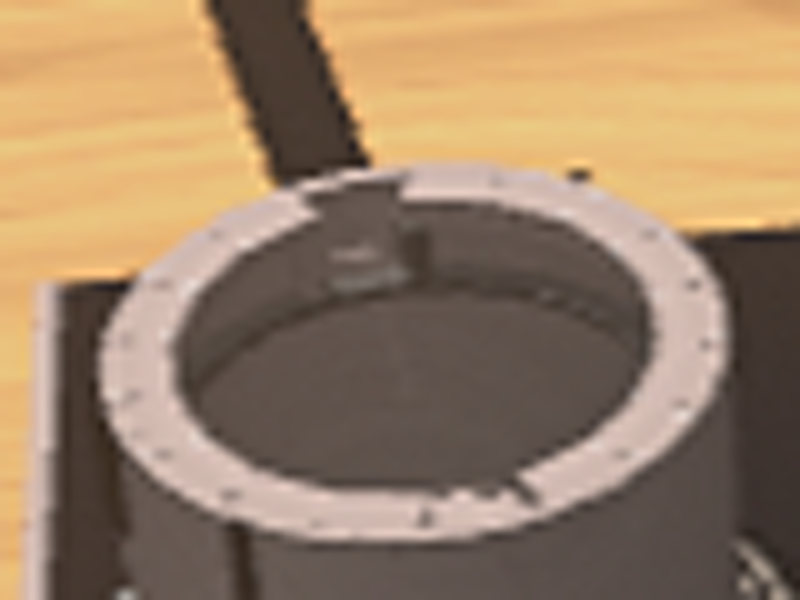

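```bash
python3 - <<'E'
from m import *
from scipy.optimize import least_squares
def fit(pts,K,T,z):
    P=np.array([pix(p,K,T,z)[:2] for p in pts])
    r=least_squares(lambda c:np.linalg.norm(P-c,axis=1)-.06,P.mean(0)); print(r.x,r.fun*1e3)
_,K,T=snap("top");_,K2,T2=snap("scene")
t=np.array([(150,370),(603,380),(375,148),(385,590),(213,218),(535,215),(225,520),(548,520)])/10+[325,195]-.45
s=np.array([(98,360),(732,335),(450,163),(390,543),(170,255),(640,215),(175,470),(640,460)])/10+[210,220]-.45
fit(t,K,T,.092);fit(s,K2,T2,.092)
def n(a,b,K,T,off):
    a=pix(np.array(a)/10+off-.45,K,T,.092);b=pix(np.array(b)/10+off-.45,K,T,.092);d=a-b
    print("notch mid",(a+b)/2,"yaw",np.degrees(np.arctan2(d[1],d[0])))
n((337,178),(408,562),K,T,[325,195]); n((490,495),(355,195),K2,T2,[210,220])
# handle
E
```

```text
[ 0.5598 -0.1049] [ 0.8088 -0.3863  0.1962  0.3395 -0.2354 -0.5253 -1.4369  0.523 ]
[ 0.5561 -0.1048] [ 0.4615  0.1329 -1.0222  0.1203 -1.5722 -2.7122 -3.5937 -2.257 ]
notch mid [ 0.5594 -0.1032  0.092 ] yaw 7.757975430649615
notch mid [ 0.5553 -0.1042  0.092 ] yaw 9.927971755536525
```

Call:
send_rows(
  increments=[
    [-1,0,0.011,0.014,0.03],
    [-1,0,0.03,0.04,0.1],
    [-1,0,0.052,0.07,0.17],
    [-1,0,0.074,0.099,0.24],
    [-1,0,0.096,0.128,0.31],
  ],
)

```text
time: 16.02
tool_pos: [0.5231, 0.2049, 0.1201]
ee_rot: [-0.375, 1.567, -2.796]
wrist_force: [1.3, -0.6, -0.6]
width: 0.0139
```

```bash
python3 -c "
from g import *
go((.558,-.1055,.125),97.8)"
```

```text
t 16.0167 tcp [0.5231 0.2049 0.1201] jaw -48.734527734689564 x [-0.0032 -0.0012 -1.    ] q [ 0.2725  0.1301  1.4169 -0.0003  1.598   1.1231] F [ 1.294  -0.5882 -0.6178] w 0.013881601887896531
delta tool [-0.0047  0.2563  0.1785]
  roll -2.5575099768252807  ~q6 -1.4343920179787637
  roll 0.5840826767645125  ~q6 1.7072006356110294
```

Call:
send_rows(
  increments=[
    [-1,0,0.03,0.021,0.07],
    [-1,-0.002,0.06,0.042,0.14],
    [-1,-0.004,0.09,0.063,0.21],
    [-1,-0.004,0.12,0.084,0.28],
    [-1,-0.004,0.15,0.105,0.35],
  ],
)

```text
time: 16.43
tool_pos: [0.5438, 0.0229, 0.1246]
ee_rot: [-0.41, 1.568, 3.101]
wrist_force: [1.2, 0.3, -1.3]
width: 0.0137
```

```bash
python3 -c "
from g import *
go((.558,-.1055,.125),97.8)"
```

```text
t 16.4333 tcp [0.5438 0.0229 0.1246] jaw -68.8331580999853 x [-0.0026  0.0001 -1.    ] q [-0.0621  0.0889  1.4532 -0.0001  1.6021  1.1393] F [ 1.1749  0.2963 -1.2961] w 0.01365051425168783
delta tool [-0.0005  0.1249  0.0331]
  roll -2.9082972518410015  ~q6 -1.7690039203916308
  roll 0.23329540174879154  ~q6 1.3725887331981623
  roll 3.3748880553385847  ~q6 4.514181386787955
```

Call:
send_rows(
  increments=[
    [-1,0,0.03,0.008,0.07],
    [-1,0,0.06,0.016,0.14],
    [-1,0,0.09,0.024,0.2],
    [-1,0,0.112,0.03,0.233],
    [-1,0,0.122,0.033,0.233],
  ],
)

```text
time: 16.85
tool_pos: [0.5575, -0.104, 0.1241]
ee_rot: [-0.042, 1.567, -3.048]
wrist_force: [-0.8, 0.8, -1.6]
width: 0.014
```

Call:
send_rows(
  increments=[
    [-1,0,0,0,0],
    [-1,0,0,0,0],
    [-1,0,0,0,0],
  ],
)

```text
time: 17.1
tool_pos: [0.5582, -0.0995, 0.1256]
ee_rot: [-0.975, 1.569, 2.308]
wrist_force: [-0.2, 0.6, -1.1]
width: 0.0141
```

```bash
python3 -c "
from g import *
d=go((.558,-.1055,.125),97.8)
from ov import *
o=robot.get_obs()['tool_pos']
overlay((.558,-.105),np.radians(7.8),(o[0],o[1]),np.radians(7.8),o[2]+.008,(.5574,-.1039),'q1',(300,170,140,120),(160,150,200,150),s=4)
"
```

```text
t 17.1 tcp [ 0.5582 -0.0995  0.1256] jaw -81.88409687393464 x [-0.0011  0.0012 -1.    ] q [-0.277   0.1375  1.3977  0.0008  1.6078  1.1522] F [-0.22    0.6497 -1.0582] w 0.014070432121843649
delta tool [0.0006 0.0059 0.001 ]
  roll -3.1360791039226097  ~q6 -1.9838947250340389
  roll 0.005513549667183337  ~q6 1.1576979285557543
  roll 3.1471062032569765  ~q6 4.299290582145547
```

View pics/q1_scene.png

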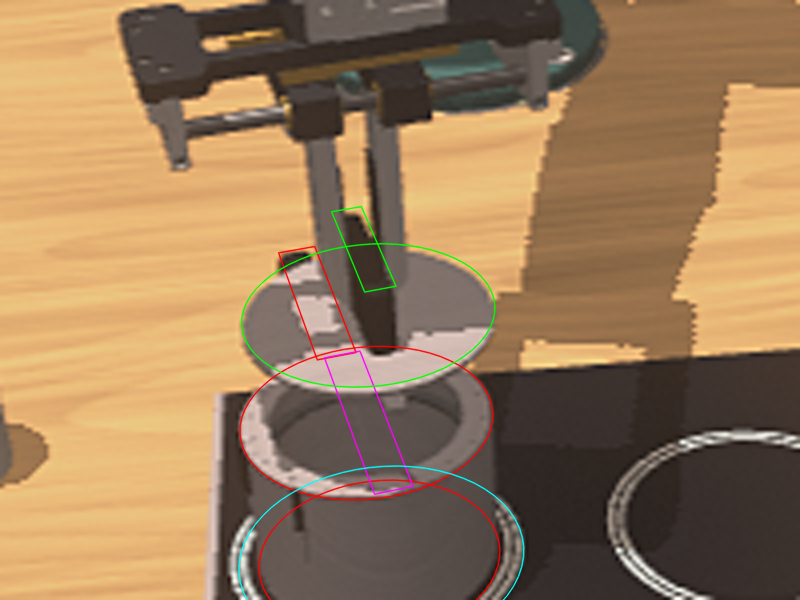

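View pics/q1_top.png

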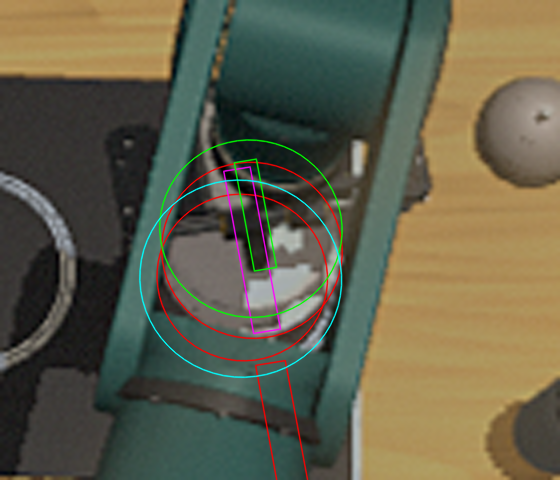

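Call:
send_rows(
  increments=[
    [-1,0.005,0.003,0,0.003],
    [-1,0.012,0.005,0,0.005],
    [-1,0.02,0.005,0,0.005],
    [-1,0.027,0.005,0,0.005],
    [-1,0.03,0.005,0,0.005],
  ],
)

```text
time: 17.62
tool_pos: [0.558, -0.1055, 0.0939]
ee_rot: [-0.426, 1.567, 2.85]
wrist_force: [0.6, 1.1, -1.9]
width: 0.0136
```

Call:
send_rows(
  increments=[
    [-1,0,0,0,0],
    [-1,0,0,0,0],
    [-1,0,0,0,0],
    [-1,0,0,0,0],
    [-1,0,0,0,0],
  ],
)

```text
time: 18.03
tool_pos: [0.5595, -0.1062, 0.0967]
ee_rot: [2.644, 1.57, -0.363]
wrist_force: [-0.3, 1.3, -1.1]
width: 0.0139
```

```bash
python3 -c "
from g import *
d=go((.558,-.1055,.091),97.8)
from ov import *
o=robot.get_obs()['tool_pos']
overlay((.558,-.105),np.radians(7.8),(o[0],o[1]),np.radians(7.8),o[2]+.008,(.5574,-.1039),'q2',(300,170,140,120),(180,170,160,120),s=5)
"
```

```text
t 18.0333 tcp [ 0.5595 -0.1062  0.0967] jaw -82.27794353637648 x [ 0.001  -0.0004 -1.    ] q [-0.287   0.1534  1.4375 -0.0001  1.5497  1.149 ] F [-0.2979  1.2824 -1.0671] w 0.013937498370868953
delta tool [ 0.0057 -0.0009  0.0014]
  roll -3.142953024930211  ~q6 -1.99392350843168
  roll -0.0013603713404178022  ~q6 1.1476691451581134
  roll 3.1402322822493756  ~q6 4.289261798747907
```

View pics/q2_scene.png

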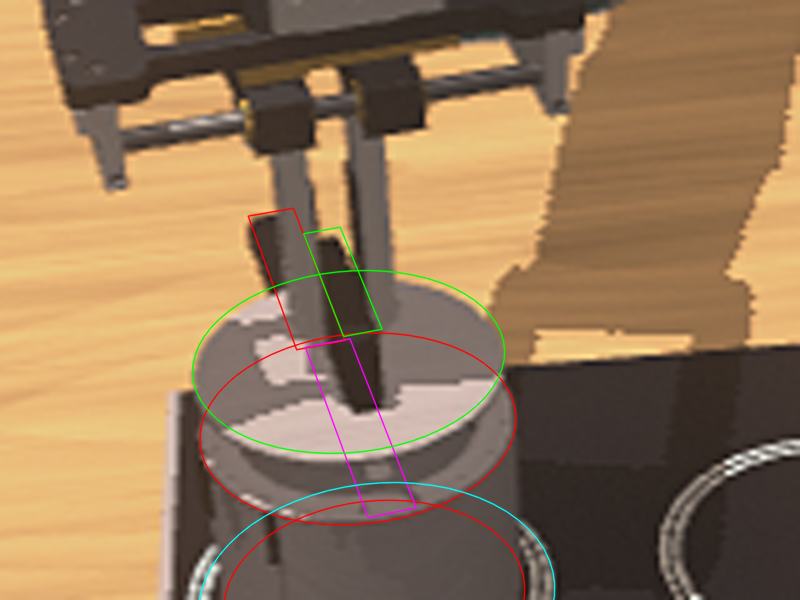

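View pics/q2_top.png

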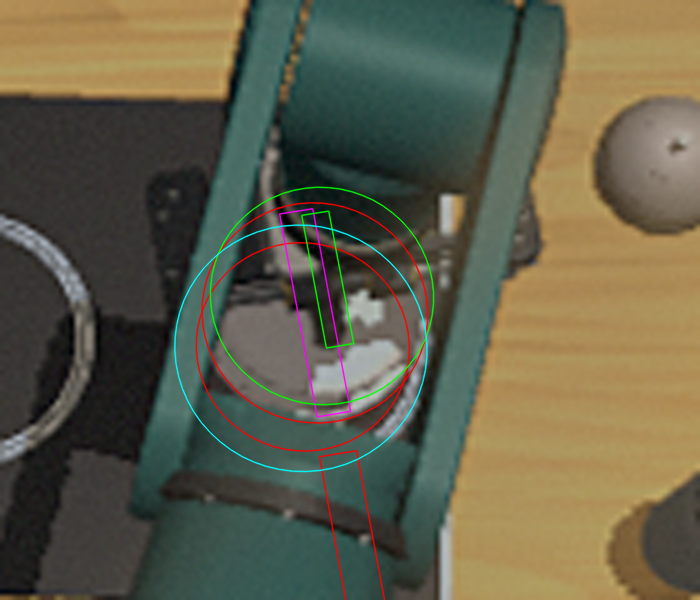

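```bash
python3 -c "
from ov import *
im,K,T=snap('top'); crop(im,335,205,60,60,10,'r1.png')
im,K,T=snap('scene'); crop(im,210,205,80,75,10,'r2.png')
print(robot.get_obs()['tool_pos'])
"
```

```text
[ 0.5593 -0.106   0.0964]
```

View pics/r1.png

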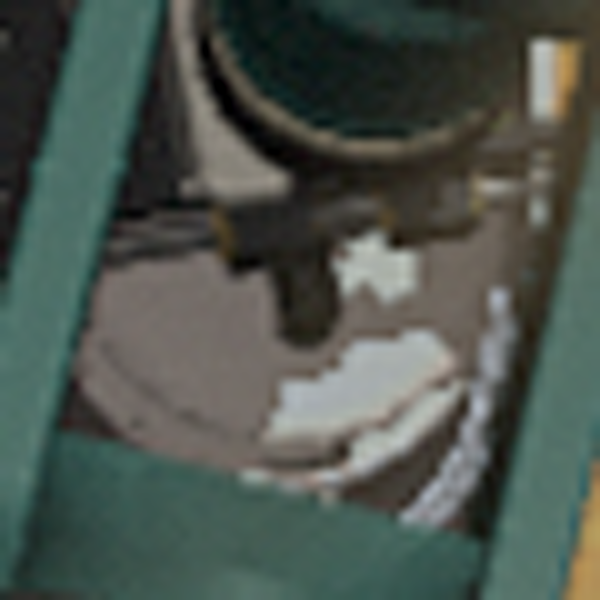

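View pics/r2.png

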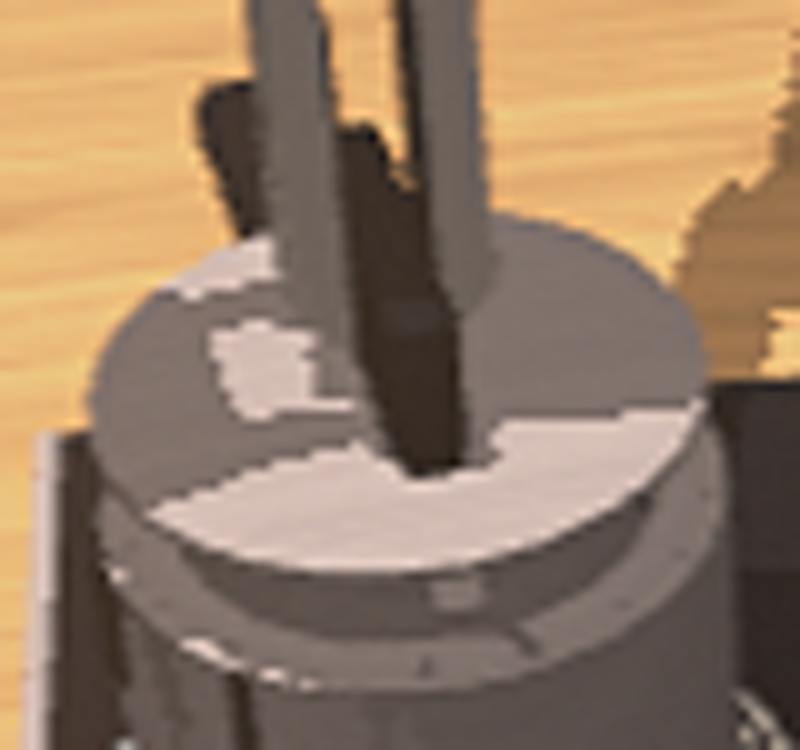

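```bash
cat > lf.py <<'E'
from m import *
from scipy.optimize import least_squares
def lidfit(tp,sp,r=.058,z0=.12,fixz=None):
    _,K,T=snap("top");_,K2,T2=snap("scene")
    def f(v,which):
        z=v[2] if fixz is None else fixz; e=[]
        if which!=1: e+=[np.linalg.norm(pix(p,K,T,z)[:2]-v[:2])-r for p in tp]
        if which!=0: e+=[np.linalg.norm(pix(p,K2,T2,z)[:2]-v[:2])-r for p in sp]
        return np.array(e)
    for w,n in((2,"both"),(0,"top"),(1,"scene")):
        s=least_squares(f,[.558,-.105,z0],args=(w,),loss="soft_l1",f_scale=.002); print(n,s.x,"rms mm",1e3*np.sqrt((f(s.x,w)**2).mean()))
E
python3 - <<'E'
from lf import *
t=np.array([(100,345),(160,405),(210,430),(265,443),(345,440),(450,365)])/10+[335,205]-.45
s=np.array([(92,390),(707,350),(580,235),(640,275),(105,335),(370,572),(250,555),(150,512),(560,535),(640,480),(690,420)])/10+[210,205]-.45
lidfit(t,s)
lidfit(t,s,fixz=.124)
E
```

```text
both [ 0.5629 -0.1065  0.1237] rms mm 1.579818651561104
top [ 0.5758 -0.1089  0.06  ] rms mm 0.47832306402522173
scene [ 0.5488 -0.1066  0.1131] rms mm 0.9477398192180158
both [ 0.563  -0.1064  0.12  ] rms mm 1.5881351477307803
top [ 0.5638 -0.1035  0.12  ] rms mm 0.7180303658934726
scene [ 0.5631 -0.1071  0.12  ] rms mm 1.344191857677952
```

```bash
python3 -c "
from g import *
go((.5545,-.105,.0875),97.8)"
```

```text
t 18.4333 tcp [ 0.5592 -0.1061  0.0962] jaw -82.27647734758524 x [ 0.0001 -0.0002 -1.    ] q [-0.287   0.1536  1.4382 -0.0001  1.5497  1.149 ] F [-0.5608  0.3014 -1.43  ] w 0.01352129793767996
delta tool [ 0.0087 -0.0017  0.0045]
  roll -3.142927435108348  ~q6 -1.9938832269036528
  roll -0.001334781518554562  ~q6 1.1477094266861405
  roll 3.1402578720712384  ~q6 4.289302080275934
```

Call:
send_rows(
  increments=[
    [-1,0,-0.001,0.002,0],
    [-1,0.002,-0.0017,0.0045,0],
    [-1,0.005,-0.0017,0.0045,0],
    [-1,0.008,-0.0017,0.0045,0],
    [-1,0.008,-0.0017,0.0045,0],
  ],
)

```text
time: 18.85
tool_pos: [0.5538, -0.1047, 0.0871]
ee_rot: [-0.371, 1.569, 2.905]
wrist_force: [0.9, -0.3, -0.5]
width: 0.0138
```

Call:
send_rows(
  increments=[
    [-1,0,0,0,0],
    [-1,0,0,0,0],
    [-1,0,0,0,0],
    [-1,0,0,0,0],
  ],
)

```text
time: 19.18
tool_pos: [0.5546, -0.105, 0.0883]
ee_rot: [2.5, 1.57, -0.507]
wrist_force: [0.5, -0.4, -1.5]
width: 0.0137
```

```bash
python3 -c "
from g import *
go((.5545,-.105,.0875),97.8)
im,K,T=snap('top'); crop(im,335,205,60,60,10,'r3.png')
im,K,T=snap('scene'); crop(im,210,205,80,75,10,'r4.png')
"
```

```text
t 19.1833 tcp [ 0.5546 -0.105   0.0883] jaw -82.27616592165842 x [ 0.0004 -0.0002 -1.    ] q [-0.2875  0.1472  1.4613 -0.0001  1.5327  1.1485] F [ 0.4977 -0.4239 -1.5133] w 0.013744210748591284
delta tool [ 0.0008 -0.      0.0001]
  roll -3.1429219997005484  ~q6 -1.9943788922081844
  roll -0.0013293461107551528  ~q6 1.147213761381609
  roll 3.140263307479038  ~q6 4.288806414971402
```

View pics/r3.png

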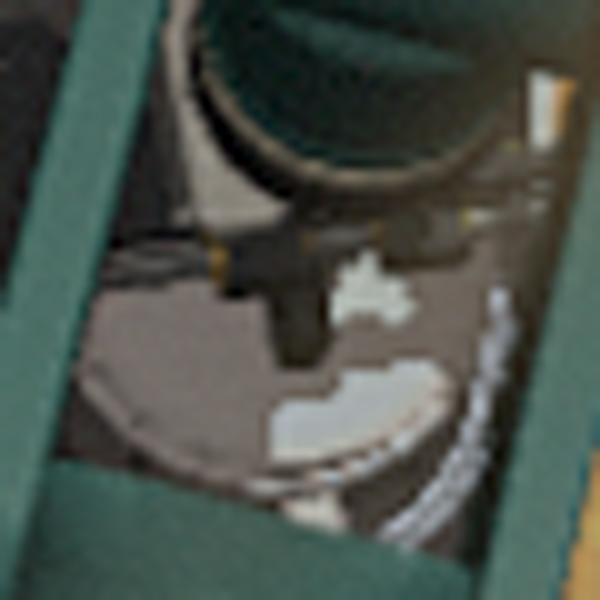

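View pics/r4.png

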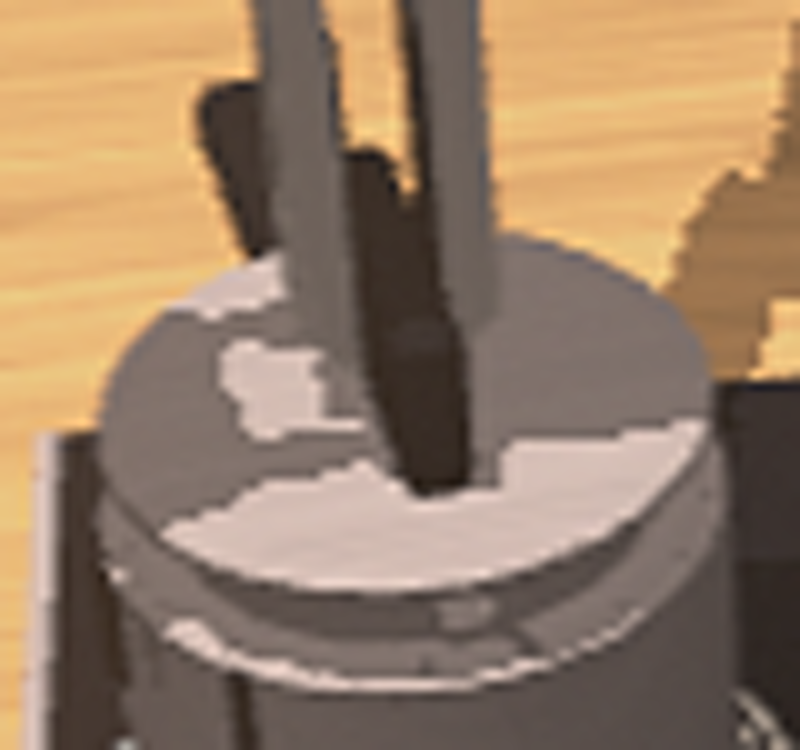

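```bash
python3 - <<'E'
from lf import *
t=np.array([(85,340),(120,395),(180,445),(265,478),(330,465),(400,430),(452,385)])/10+[335,205]-.45
s=np.array([(103,420),(712,385),(500,232),(600,262),(660,300),(130,345),(370,592),(250,575),(165,530),(560,552),(640,500),(690,440)])/10+[210,205]-.45
lidfit(t,s,fixz=.1163)
# pot rim lower arc in current images
s2=np.array([(100,520),(728,480),(390,692),(250,675),(150,625),(550,665),(650,605),(115,575),(700,545)])/10+[210,205]-.45
_,K2,T2=snap("scene")
P=np.array([pix(p,K2,T2,.092)[:2] for p in s2])
for r in(.059,.06,.061):
    q=least_squares(lambda c:np.linalg.norm(P-c,axis=1)-r,P.mean(0)); print("pot scene",r,q.x,1e3*q.fun)
E
```

```text
both [ 0.5588 -0.1052  0.12  ] rms mm 1.6675009859126322
top [ 0.5588 -0.1033  0.12  ] rms mm 1.4011394279949263
scene [ 0.559  -0.1062  0.12  ] rms mm 1.4423984230262872
pot scene 0.059 [ 0.5569 -0.1058] [ 0.056   1.2261 -0.0533  0.1424  0.4492  0.6156 -0.6457 -0.4293 -0.9849]
pot scene 0.06 [ 0.5555 -0.1056] [-0.865   0.2488  0.2831  0.3186  0.2606  0.8203 -0.7774 -0.9581 -1.5067]
pot scene 0.061 [ 0.5542 -0.1055] [-1.7555 -0.6964  0.6391  0.5181  0.1018  1.0488 -0.8777 -1.4543 -1.9933]
```

Call:
send_rows(
  increments=[
    [-1,0.002,0,0.0005,0],
    [-1,0.004,0,0.0005,0],
    [-1,0.005,0,0.0005,0],
    [-1,0.007,0,0.0005,0],
    [-1,0.008,0,0.0005,0],
  ],
)

```text
time: 19.85
tool_pos: [0.5538, -0.1049, 0.0797]
ee_rot: [-0.373, 1.57, 2.904]
wrist_force: [0.3, 0.9, -0.7]
width: 0.0139
```

Call:
send_rows(
  increments=[
    [-1,0,0,0,0],
    [-1,0,0,0,0],
  ],
)

```text
time: 20.02
tool_pos: [0.5539, -0.105, 0.08]
ee_rot: [-0.022, 1.571, -3.028]
wrist_force: [-0.0, -0.0, -0.3]
width: 0.014
```

```bash
python3 -c "
from g import *
go((.5545,-.105,.07),97.8)
print(robot.get_obs()['wrist_torque'])
im,K,T=snap('scene'); crop(im,210,205,80,75,10,'r5.png')
"
```

```text
t 20.0167 tcp [ 0.5539 -0.105   0.08  ] jaw -82.27591414138651 x [-0.0003 -0.     -1.    ] q [-0.2878  0.1507  1.4742 -0.0001  1.517   1.1482] F [-0.044  -0.0093 -0.3044] w 0.013978582931476908
delta tool [ 0.01    0.0001 -0.0006]
  roll -3.1429176053058123  ~q6 -1.9947356538108818
  roll -0.001324951716019009  ~q6 1.1468569997789115
  roll 3.1402677018737744  ~q6 4.288449653368705
[ 0.034   0.0447 -0.0911]
```

View pics/r5.png

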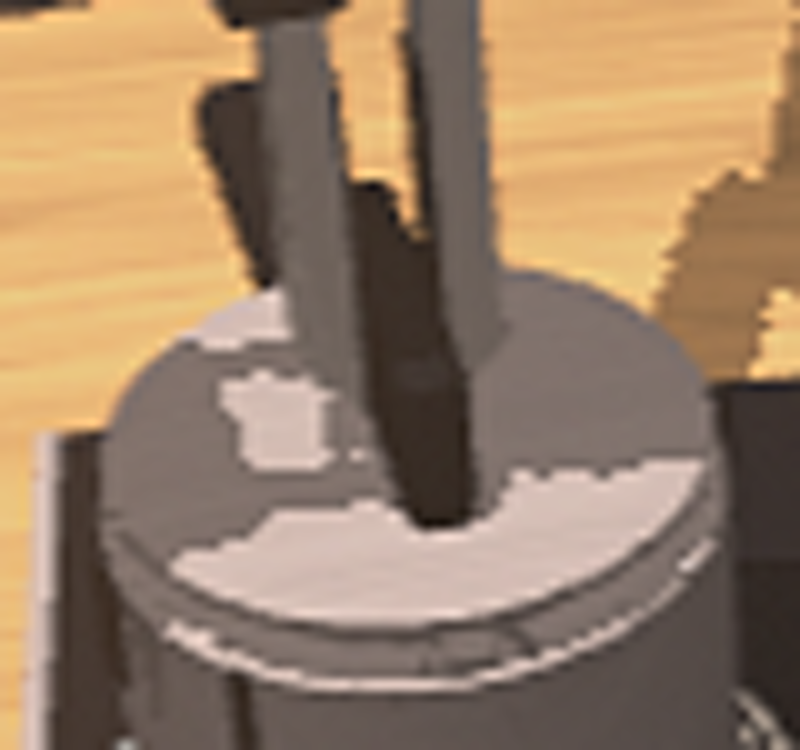

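Call:
send_rows(
  increments=[
    [-1,0.002,0,0,0],
    [-1,0.004,0,0,0],
    [-1,0.006,0,0,0],
    [-1,0.007,0,0,0],
    [-1,0.007,0,0,0],
  ],
)

```text
time: 20.48
tool_pos: [0.5537, -0.1049, 0.0726]
ee_rot: [-0.356, 1.57, 2.921]
wrist_force: [0.0, -0.5, -1.3]
width: 0.0139
```

```bash
python3 -c "
from g import *
go((.5545,-.105,.07),97.8)
print(robot.get_obs()['wrist_torque'])
im,K,T=snap('scene'); crop(im,210,205,80,75,10,'r6.png')
"
```

```text
t 20.4833 tcp [ 0.5537 -0.1049  0.0726] jaw -82.27635123741882 x [-0.0009  0.0002 -1.    ] q [-0.2878  0.1549  1.4843 -0.0001  1.5032  1.1482] F [ 0.0136 -0.451  -1.2527] w 0.013873749713250443
delta tool [ 0.0026  0.0002 -0.0008]
  roll -3.142925234070723  ~q6 -1.9947447721442397
  roll -0.0013325804809300498  ~q6 1.1468478814455534
  roll 3.140260073108863  ~q6 4.288440535035346
[-0.0085  0.0172  0.0013]
```

View pics/r6.png

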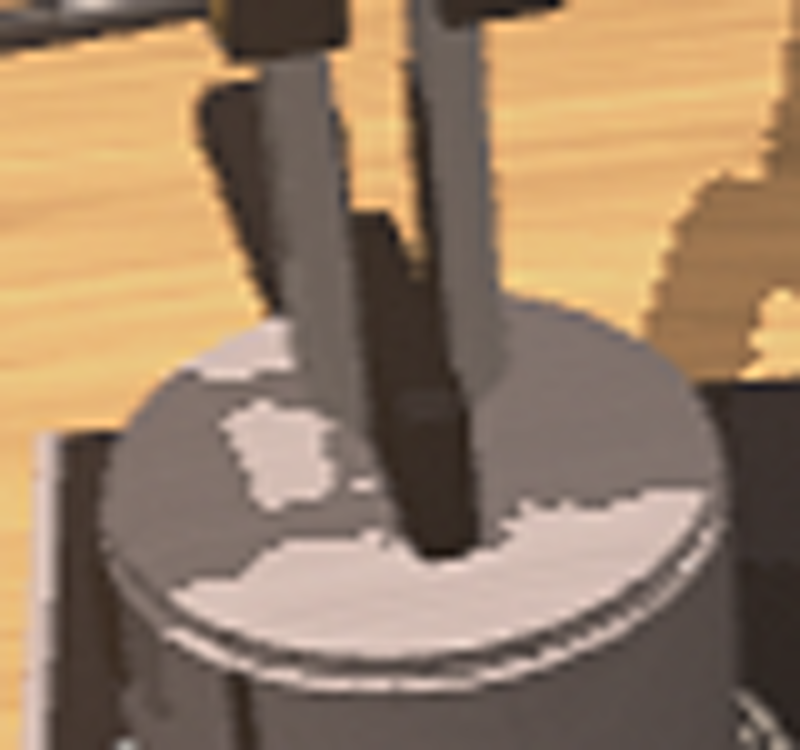

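Call:
send_rows(
  increments=[
    [-1,0.0015,0,0,0],
    [-1,0.003,0,0,0],
    [-1,0.004,0,0,0],
    [-1,0.004,0,0,0],
  ],
)

```text
time: 20.87
tool_pos: [0.554, -0.105, 0.0691]
ee_rot: [2.031, 1.571, -0.976]
wrist_force: [0.5, -0.8, -1.7]
width: 0.0138
```

```bash
python3 -c "
from g import *
go((.5545,-.105,.069),97.8)
print(robot.get_obs()['wrist_torque'])
im,K,T=snap('scene'); crop(im,210,205,80,75,10,'r7.png')
"
```

```text
t 20.8667 tcp [ 0.554  -0.105   0.0691] jaw -82.2752686553044 x [ 0.0001 -0.0001 -1.    ] q [-0.2878  0.157   1.4891 -0.0001  1.4954  1.1482] F [ 0.501  -0.7693 -1.6958] w 0.013799668109293927
delta tool [ 0.0001  0.0001 -0.0005]
  roll -3.1429063394484036  ~q6 -1.994726938117299
  roll -0.001313685858610451  ~q6 1.1468657154724942
  roll 3.1402789677311826  ~q6 4.288458369062287
[0.0021 0.0413 0.006 ]
```

View pics/r7.png

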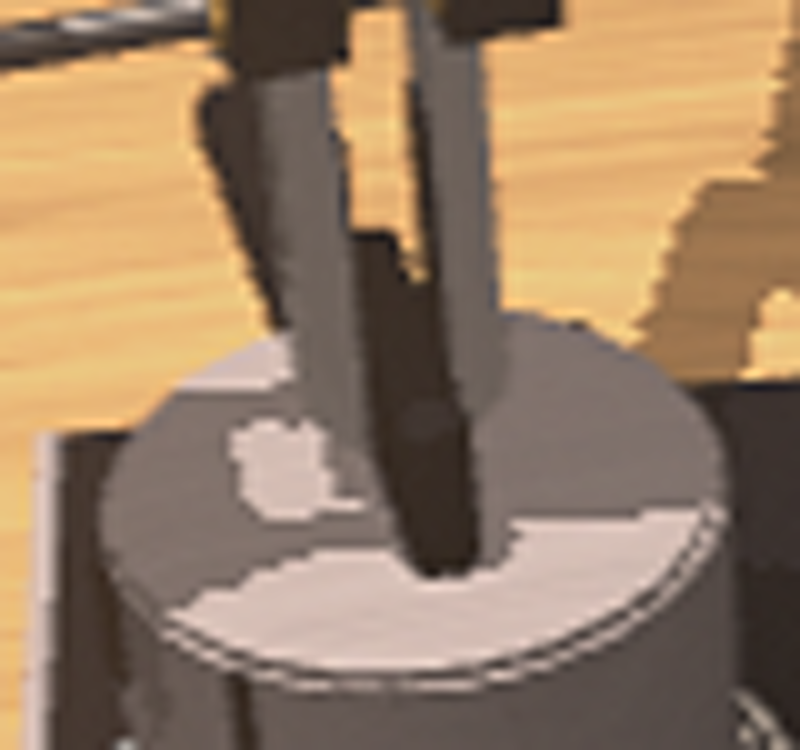

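Call:
send_rows(
  increments=[
    [-1,0.001,0,0,0],
    [-1,0.001,0,0,0],
    [-1,0.0015,0,0,0],
    [-1,0.0015,0,0,0],
  ],
)

```text
time: 21.25
tool_pos: [0.5541, -0.105, 0.0691]
ee_rot: [2.598, 1.57, -0.408]
wrist_force: [-2.0, 1.5, 4.7]
width: 0.014
```

Call:
send_rows(
  increments=[
    [-1,0,0,0,0.04],
    [-1,0,0,0,0.1],
    [-1,0,0,0,0.16],
    [-1,0,0,0,0.22],
    [-1,0,0,0,0.28],
  ],
)

```text
time: 21.67
tool_pos: [0.5549, -0.1047, 0.0691]
ee_rot: [-3.001, 1.568, -0.007]
wrist_force: [-0.1, 0.5, 4.1]
width: 0.014
```

Call:
send_rows(
  increments=[
    [-1,0,0,0,0.06],
    [-1,0,0,0,0.12],
    [-1,0,0,0,0.12],
    [-1,0,0,0,0.12],
  ],
)

```text
time: 22.0
tool_pos: [0.555, -0.1048, 0.0691]
ee_rot: [-2.867, 1.568, 0.011]
wrist_force: [-0.2, 1.9, 4.9]
width: 0.0136
```

```bash
python3 -c "
from g import *
go((.554,-.105,.069),97.8)
print(robot.get_obs()['wrist_torque'])
from ov import *
overlay((.557,-.105),np.radians(7.8),(.557,-.105),np.radians(7.8)-.4,.077,(.5574,-.1039),'s1',(300,170,140,120),(180,170,160,120),s=5)
"
```

```text
t 22.0 tcp [ 0.555  -0.1048  0.0691] jaw -105.10978002081293 x [ 0.0028  0.     -1.    ] q [-0.2875  0.1568  1.4894  0.0008  1.4927  1.5469] F [-0.2411  1.9115  4.8504] w 0.013609921061435817
delta tool [0.0001 0.0005 0.0009]
  roll -3.5414437458605943  ~q6 -1.994494392466199
  roll -0.39985109227080096  ~q6 1.1470982611235943
  roll 2.7417415613189924  ~q6 4.288690914713388
[ 0.3436  0.1805 -0.101 ]
```

View pics/s1_scene.png

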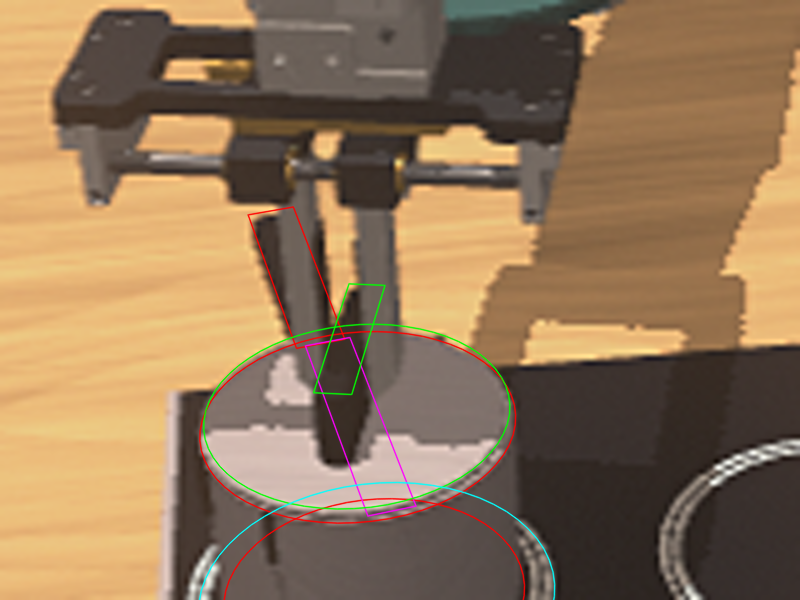

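Call:
send_rows(
  increments=[
    [-1,0,0,0,0.05],
    [-1,0,0,0,0.11],
    [-1,0,0,0,0.17],
    [-1,0,0,0,0.2],
    [-1,0,0,0,0.2],
  ],
)

```text
time: 22.52
tool_pos: [0.5551, -0.1055, 0.0691]
ee_rot: [-3.095, 1.568, -0.418]
wrist_force: [0.1, -0.2, 4.5]
width: 0.0136
```

Call:
send_rows(
  increments=[
    [-1,0,0,0,0.05],
    [-1,0,0,0,0.11],
    [-1,0,0,0,0.16],
    [-1,0,0,0,0.185],
    [-1,0,0,0,0.185],
  ],
)

```text
time: 22.93
tool_pos: [0.5551, -0.1056, 0.0691]
ee_rot: [-2.936, 1.567, -0.443]
wrist_force: [-0.6, -0.2, 5.6]
width: 0.0139
```

Call:
send_rows(
  increments=[
    [-1,0,0,0,0],
    [-1,0,0,0,0],
    [-1,0,0,0,0],
  ],
)

```text
time: 23.18
tool_pos: [0.5551, -0.1056, 0.0691]
ee_rot: [-2.914, 1.567, -0.421]
wrist_force: [-0.5, 0.3, 4.8]
width: 0.0138
```

```bash
python3 -c "
from g import *
go((.554,-.105,.069),97.8)
print(robot.get_obs()['wrist_torque'],robot.get_obs()['qvel'])
from ov import *
overlay((.557,-.105),np.radians(7.8),(.557,-.105),np.radians(7.8)-.785,.077,(.5574,-.1039),'s2',(300,170,140,120),(180,170,160,120),s=5)
im,K,T=snap('scene'); crop(im,190,180,120,100,6,'s3.png')
"
```

```text
t 23.1833 tcp [ 0.5551 -0.1056  0.0691] jaw -127.14987380978427 x [ 0.003  -0.0014 -1.    ] q [-0.288   0.1569  1.4892 -0.0004  1.4921  1.9312] F [-0.5033  0.2555  4.8083] w 0.013754019130130088
delta tool [0.0001 0.0002 0.0013]
  roll -0.7845232963367027  ~q6 1.1466984179886812
  roll 2.3570693572530903  ~q6 4.288291071578474
[0.1122 0.2049 0.0975] [-0.0002  0.0002 -0.0019 -0.0008 -0.001   0.0025]
```

View pics/s2_scene.png

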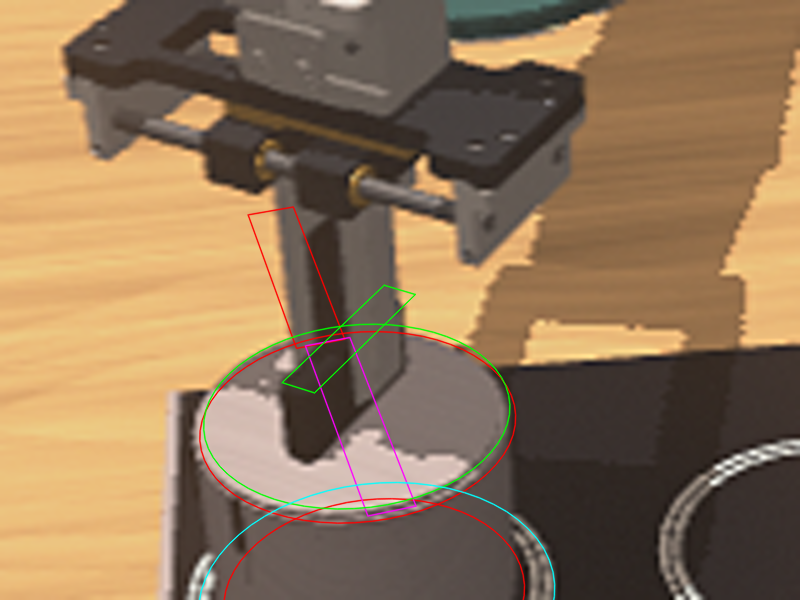

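View pics/s2_top.png

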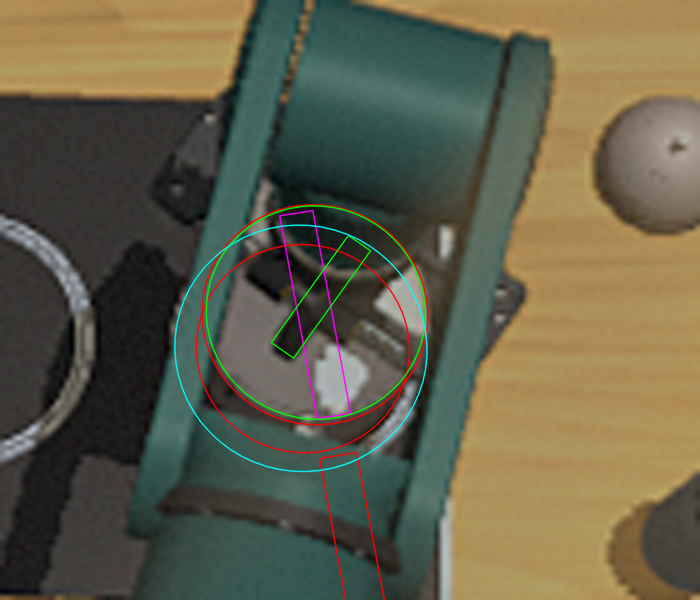

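View pics/s3.png

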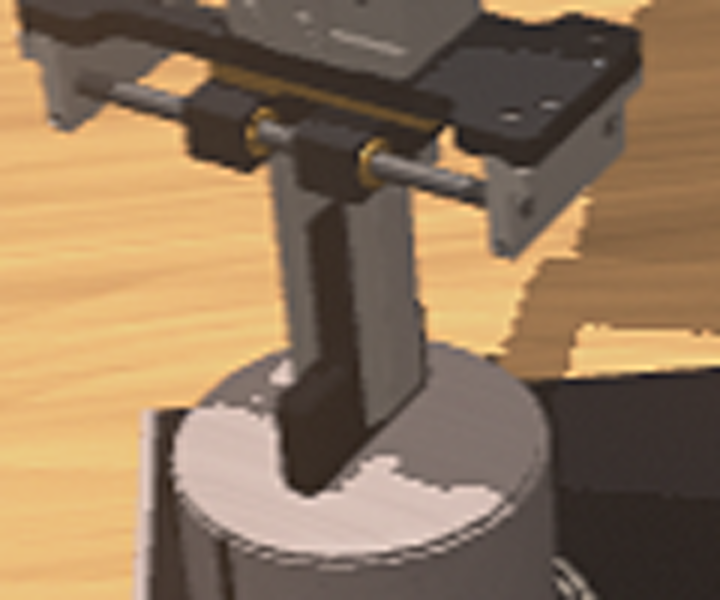

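```bash
python3 -c "
from g import *
im,K,T=snap('scene'); crop(im,205,235,80,60,10,'t1.png')
def rib(yaw,z,off):
    a=np.radians(yaw-off); return proj((.557+.06*np.cos(a),-.105+.06*np.sin(a),z),K,T)
for off in (45,86):
  for y in (7.8,0,-5,-8,-12,-16,-20): print(off,y,(rib(y,.085,off)-[205,235])*10,(rib(y,.065,off)-[205,235])*10)
"
python3 - <<'E'
import cv2
a=cv2.imread('pics/r7.png');print(a.shape)
E
```

```text
45 7.8 [288.7705 398.8415] [298.9807 481.9259]
45 0 [253.5132 384.5   ] [264.1053 467.4661]
45 -5 [233.1464 373.6768] [243.9512 456.554 ]
45 -8 [221.8467 366.6219] [232.7662 449.441 ]
45 -12 [207.9183 356.6095] [218.9752 439.346 ]
45 -16 [195.3498 345.9588] [206.5256 428.6073]
45 -20 [184.1975 334.7315] [195.4733 417.2867]
86 7.8 [157.97   294.4057] [169.4394 376.6223]
86 0 [150.3754 268.9331] [161.861  350.9325]
86 -5 [148.635 252.259] [160.0937 334.1147]
86 -8 [148.7577 242.1924] [160.1867 323.9608]
86 -12 [150.2691 228.7564] [161.643  310.4075]
86 -16 [153.2993 215.365 ] [164.6013 296.8984]
86 -20 [157.8186 202.0826] [169.0323 283.4987]
(750, 800, 3)
```

View pics/t1.png

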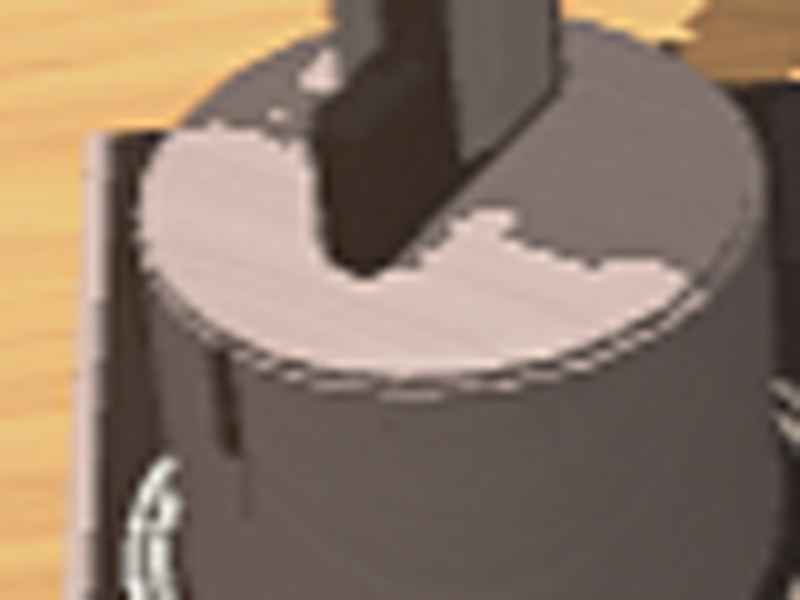

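Call:
send_rows(
  increments=[
    [-1,-0.0006,0,0,0],
    [-1,-0.001,0,0,0],
    [-1,-0.001,0,0,0],
  ],
)

```text
time: 23.63
tool_pos: [0.555, -0.1055, 0.0691]
ee_rot: [-2.959, 1.568, -0.467]
wrist_force: [2.0, -1.9, 3.1]
width: 0.0137
```

```bash
python3 -c "
from g import *
go((.554,-.105,.069),97.8)
print(robot.get_obs()['wrist_torque'])
im,K,T=snap('scene'); crop(im,205,235,80,60,10,'t2.png')
"
```

```text
t 23.6333 tcp [ 0.555  -0.1055  0.0691] jaw -127.2163133985534 x [ 0.0023 -0.0012 -1.    ] q [-0.288   0.1572  1.4889 -0.0005  1.493   1.9324] F [ 2.0096 -1.8946  3.0751] w 0.013746956576207791
delta tool [0.0001 0.0002 0.0011]
  roll -0.7856828859143951  ~q6 1.1467192029603628
  roll 2.355909767675398  ~q6 4.2883118565501555
[-0.0752 -0.3079  0.0338]
```

View pics/t2.png

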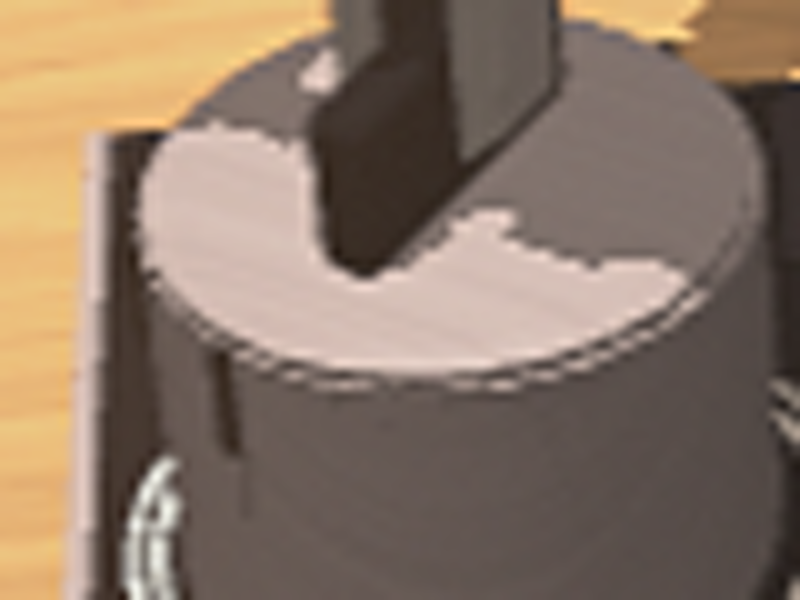

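Call:
send_rows(
  increments=[
    [-1,-0.0007,0,0,0],
    [-1,-0.0007,0,0,0.02],
    [-1,-0.0007,0,0,0.05],
    [-1,-0.0007,0,0,0.08],
    [-1,-0.0007,0,0,0.1],
  ],
)

```text
time: 24.1
tool_pos: [0.5539, -0.1046, 0.0691]
ee_rot: [-0.505, 1.57, 1.885]
wrist_force: [1.8, -0.5, 1.1]
width: 0.0138
```

Call:
send_rows(
  increments=[
    [-1,0,0,0,0],
    [-1,0,0,0,0],
  ],
)

```text
time: 24.27
tool_pos: [0.5539, -0.1046, 0.0691]
ee_rot: [-0.371, 1.57, 2.021]
wrist_force: [2.6, -0.2, 1.5]
width: 0.0138
```

```bash
python3 -c "
from g import *
go((.554,-.105,.069),97.8)
print(robot.get_obs()['wrist_torque'])
im,K,T=snap('scene'); crop(im,205,235,80,60,10,'t3.png')
"
```

```text
t 24.2667 tcp [ 0.5539 -0.1046  0.0691] jaw -132.9685721775871 x [-0.0003  0.0006 -1.    ] q [-0.2876  0.157   1.4892  0.0005  1.4959  2.0331] F [ 2.6012 -0.16    1.4788] w 0.013841797576385638
delta tool [ 0.0001  0.0002 -0.0003]
  roll -0.8860787410352821  ~q6 1.1470201394352144
  roll 2.255513912554511  ~q6 4.288612793025008
[ 0.1628 -0.3782  0.0509]
```

View pics/t3.png

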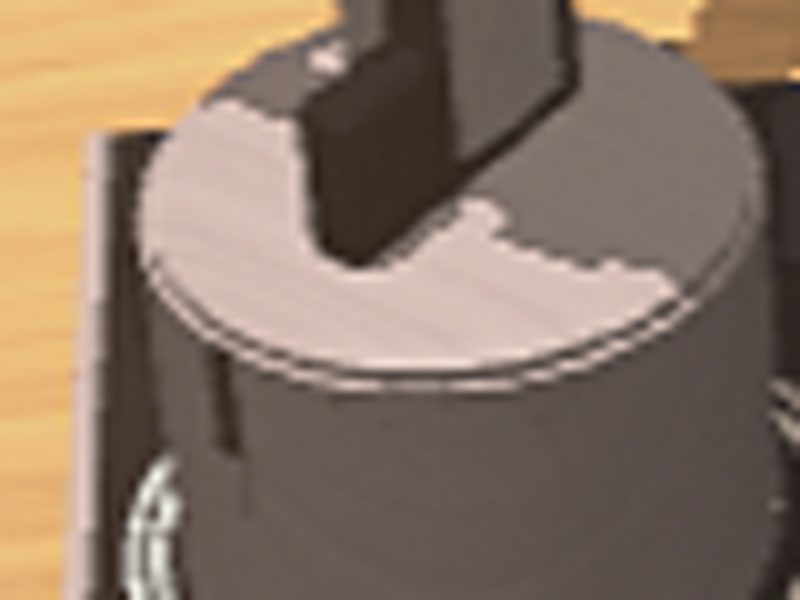

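Call:
send_rows(
  increments=[
    [-1,0,0,0,0.02],
    [-1,0,0,0,0.05],
    [-1,0,0,0,0.08],
    [-1,0,0,0,0.1],
    [-1,0,0,0,0.1],
  ],
)

```text
time: 24.73
tool_pos: [0.5537, -0.1049, 0.0691]
ee_rot: [0.523, 1.57, 2.814]
wrist_force: [0.1, -0.0, 0.2]
width: 0.0133
```

```bash
python3 -c "
from g import *
go((.554,-.105,.069),97.8)
print(robot.get_obs()['wrist_torque'])
im,K,T=snap('scene'); crop(im,205,235,80,60,10,'t4.png')
"
```

```text
t 24.7333 tcp [ 0.5537 -0.1049  0.0691] jaw -138.75870926870886 x [-0.0007  0.0002 -1.    ] q [-0.2878  0.1569  1.4892  0.      1.4962  2.134 ] F [ 0.1427 -0.0418  0.1951] w 0.013317914813860559
delta tool [ 0.0001 -0.0001 -0.0003]
  roll -0.987135697417204  ~q6 1.1468414547354189
  roll 2.1544569561725893  ~q6 4.288434108325212
[ 0.155  -0.379   0.0819]
```

View pics/t4.png

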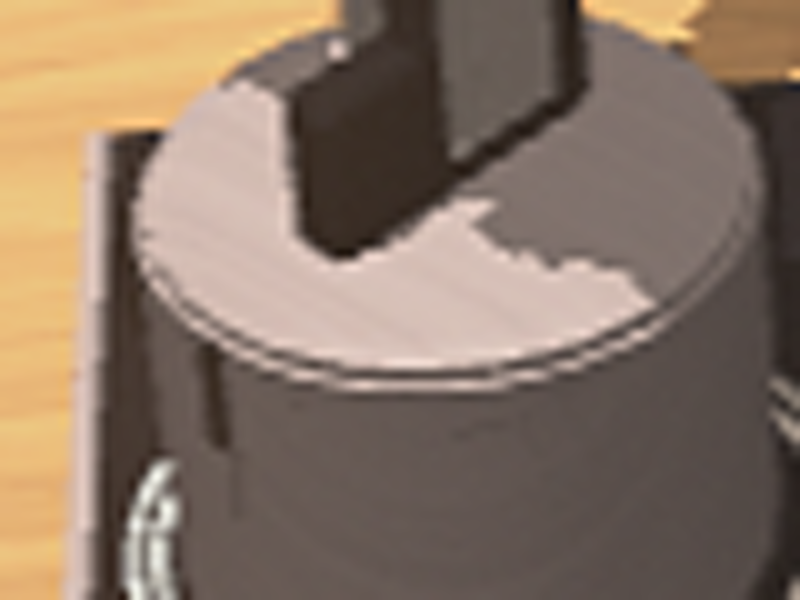

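Call:
send_rows(
  increments=[
    [-1,-0.0005,0,0,0],
    [-1,-0.001,0,0,0],
    [-1,-0.001,0,0,0.02],
    [-1,-0.001,0,0,0.04],
    [-1,-0.001,0,0,0.06],
  ],
)

```text
time: 25.2
tool_pos: [0.5532, -0.1051, 0.0697]
ee_rot: [0.905, 1.569, 3.135]
wrist_force: [0.3, -0.2, -1.8]
width: 0.0138
```

```bash
python3 -c "
from g import *
go((.554,-.105,.069),97.8)
print(robot.get_obs()['wrist_torque'])
im,K,T=snap('scene'); crop(im,205,235,80,60,10,'t5.png')
"
```

```text
t 25.2 tcp [ 0.5532 -0.1051  0.0697] jaw -142.273197279012 x [-0.0018  0.     -1.    ] q [-0.288   0.1566  1.4883 -0.0005  1.4985  2.1952] F [ 0.2509 -0.2356 -1.8121] w 0.01377833862665248
delta tool [ 0.0007 -0.0006 -0.0004]
  roll -1.048475084718858  ~q6 1.146715162149985
  roll 2.093117568870935  ~q6 4.288307815739778
[ 0.1209 -0.0431  0.1067]
```

View pics/t5.png

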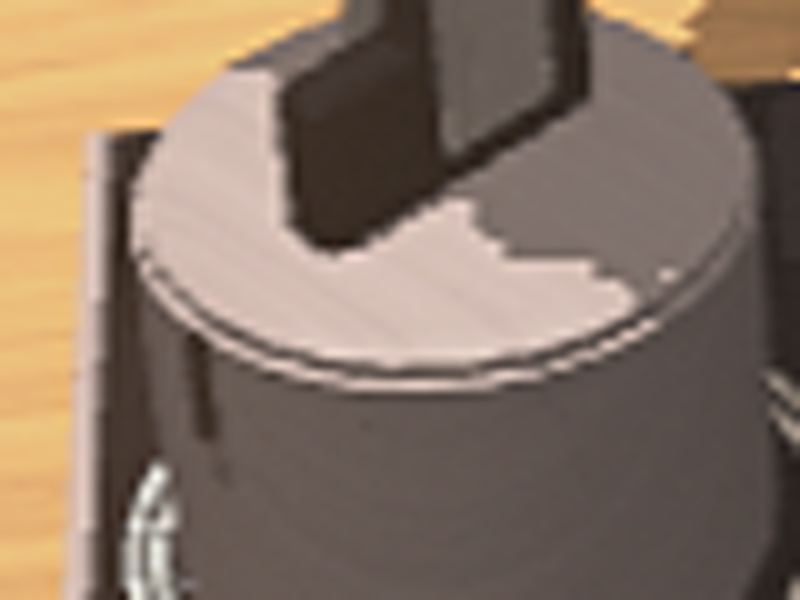

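Call:
send_rows(
  increments=[
    [-1,0.001,0,0,0],
    [-1,0.002,0,0,0],
    [-1,0.003,0,0,0],
    [-1,0.005,0,0,0],
    [-1,0.006,0,0,0],
  ],
)

```text
time: 25.67
tool_pos: [0.5536, -0.1053, 0.069]
ee_rot: [3.061, 1.569, -0.991]
wrist_force: [-10.5, 1.7, 19.1]
width: 0.0141
```

Call:
send_rows(
  increments=[
    [-1,0,0,0,0],
    [-1,0,0,0,0.02],
    [-1,0,0,0,0.04],
    [-1,0,0,0,0.06],
    [-1,0,0,0,0.08],
  ],
)

```text
time: 26.08
tool_pos: [0.5555, -0.1055, 0.0691]
ee_rot: [-2.503, 1.565, -0.351]
wrist_force: [-2.7, 0.9, 12.3]
width: 0.0137
```

```bash
python3 -c "
from g import *
go((.554,-.105,.069),97.8)
print(robot.get_obs()['wrist_torque'])
im,K,T=snap('scene'); crop(im,205,235,80,60,10,'t6.png')
"
```

```text
t 26.0833 tcp [ 0.5555 -0.1055  0.0691] jaw -146.72615988459057 x [ 0.0052 -0.0019 -1.    ] q [-0.2876  0.1559  1.4905 -0.0004  1.4897  2.2733] F [-2.6756  0.8674 12.2544] w 0.013673654725903475
delta tool [0.     0.001  0.0012]
  roll -1.12619394365439  ~q6 1.14706057174888
  roll 2.015398709935403  ~q6 4.288653225338673
[0.2116 0.7755 0.4299]
```

View pics/t6.png

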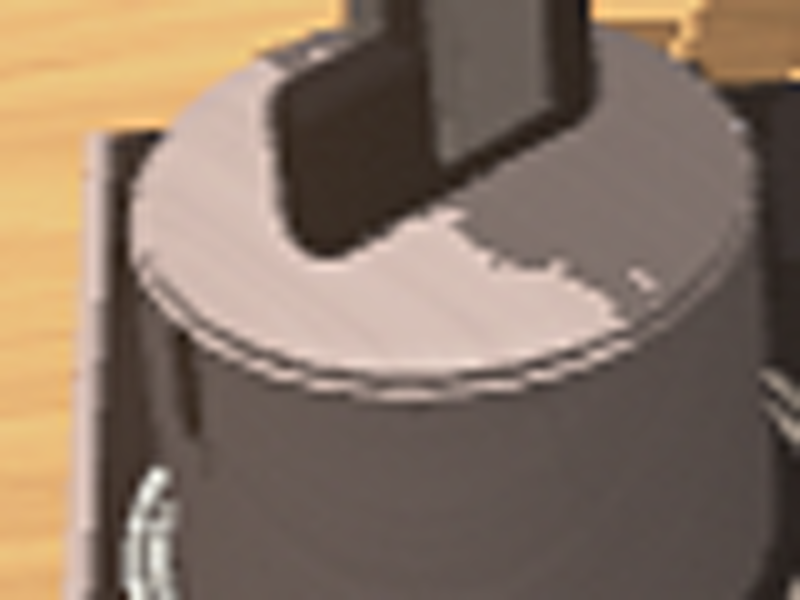

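```bash
python3 -c "
from ov import *
overlay((.556,-.107),np.radians(-19.5),(.556,-.107),np.radians(-56.7),.077,(.5574,-.1039),'u1',(300,170,140,120),(180,150,160,140),s=5)
"
```

```text
(no output)
```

View pics/u1_scene.png

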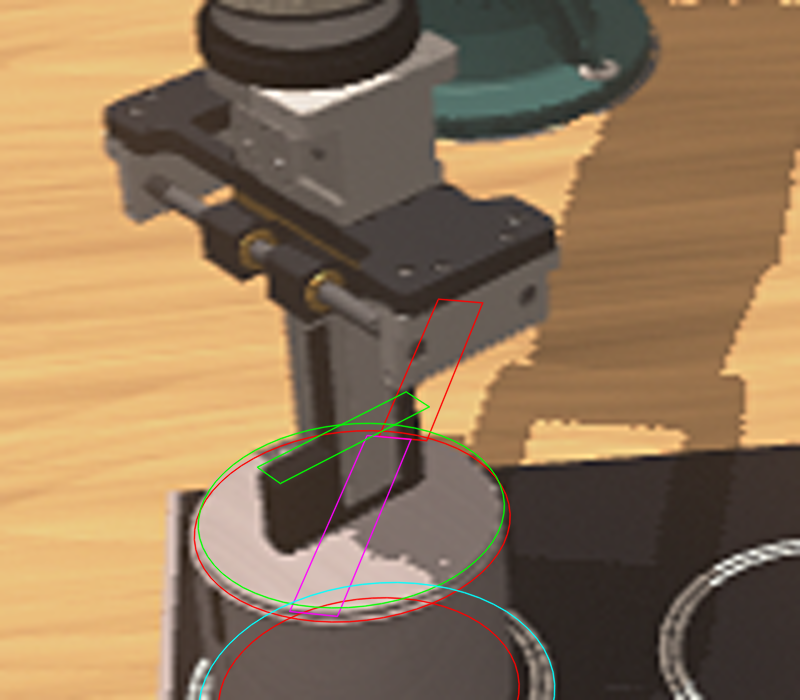

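View pics/u1_top.png

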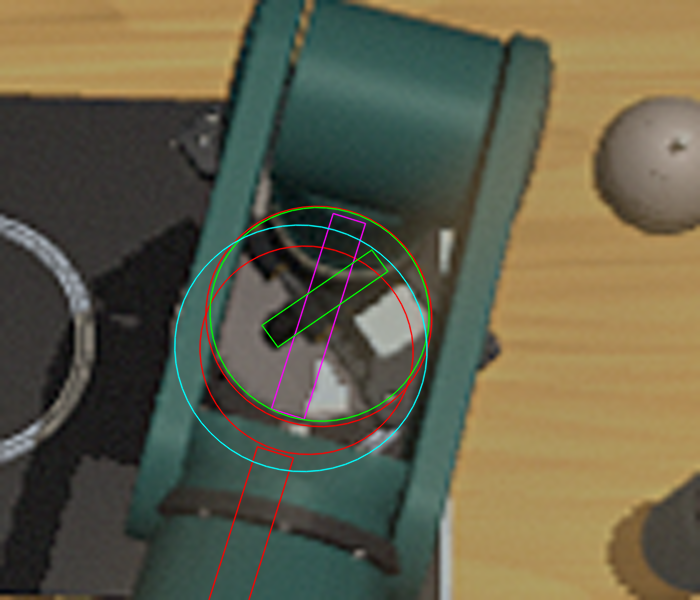

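```bash
python3 -c "
from ov import *
im,K,T=snap('top'); crop(im,335,235,60,50,12,'v1.png')
im,K,T=snap('scene'); crop(im,205,225,80,70,10,'v2.png')
"
```

```text
(no output)
```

View pics/v1.png

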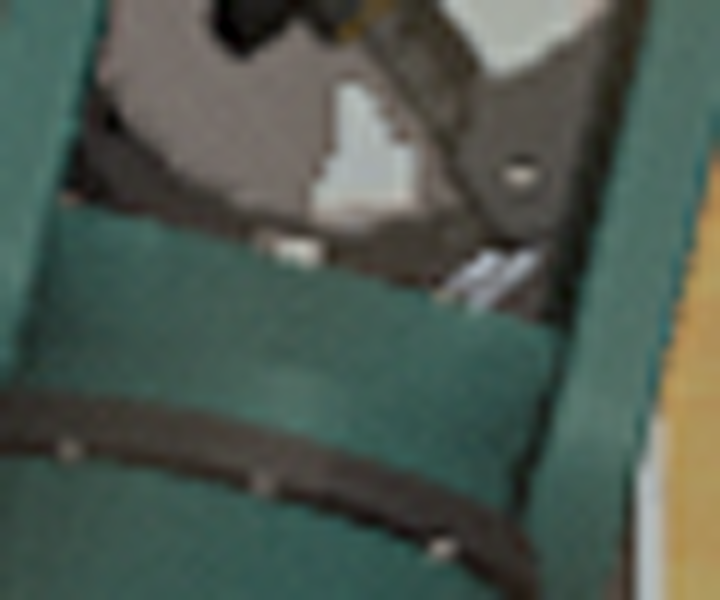

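View pics/v2.png

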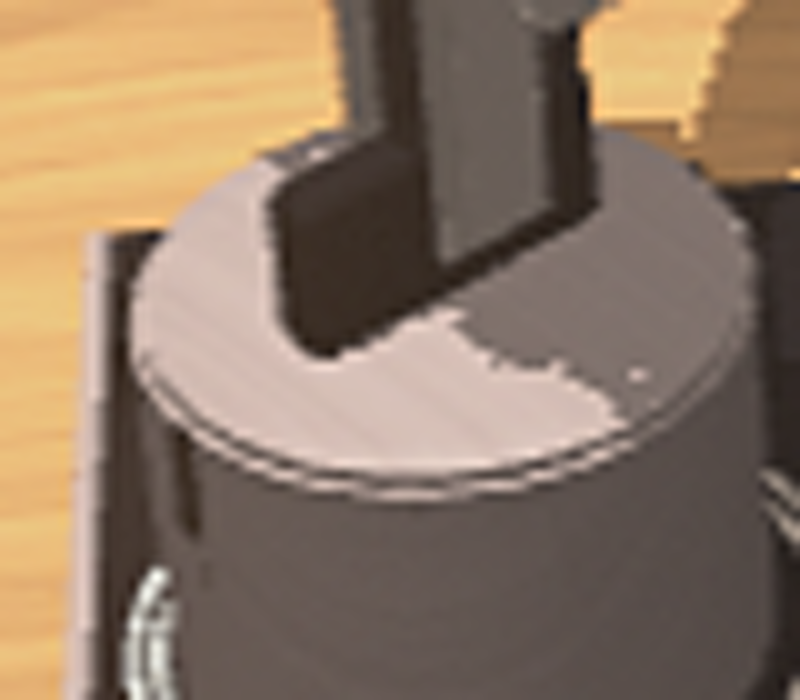

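```bash
cat > yaw.py <<'E'
from g import *
def ribyaw(u_top,c,z=.085):
    _,K,T=snap('scene')
    ys=np.arange(-60,20,.5); us=[proj((c[0]+.06*np.cos(np.radians(y-45)),c[1]+.06*np.sin(np.radians(y-45)),z),K,T)[0] for y in ys]
    i=np.argmin(np.abs(np.array(us)-u_top)); return ys[i]
E
python3 - <<'E'
from yaw import *
# v2: rib top about (183,440) -> bottom (195,535), origin (205,225)
_,K,T=snap('scene')
for c in((.557,-.109),(.557,-.105),(.554,-.109)):
    print(c,ribyaw(205+18.2,c,.085),ribyaw(205+19.5,c,.065), (proj((c[0],c[1],.092),K,T)-[205,225])*10)
_,Kt,Tt=snap('top')
p=pix((359.1,254.9),Kt,Tt,.078);print(p)
for c in((.558,-.109),(.558,-.105)): print(np.degrees(np.arctan2(c[1]-p[1],c[0]-p[0])),np.hypot(*(p[:2]-c)))
E
```

```text
(0.557, -0.109) -13.5 -13.0 [440.8837 292.8616]
(0.557, -0.105) -21.0 -20.0 [461.862  290.4792]
(0.554, -0.109) -13.0 -12.5 [439.6181 283.4848]
[ 0.4987 -0.0945  0.078 ]
-13.706885513327325 0.06105567331547129
-10.007756859249941 0.06023334389033986
```

Call:
send_rows(
  increments=[
    [-1,0,0,0,0],
    [-1,0,0,0,0],
    [-1,0,0,0,0],
    [-1,0,0,0,0],
    [-1,0,0,0,0],
  ],
)

```text
time: 27.15
tool_pos: [0.5556, -0.1055, 0.069]
ee_rot: [-2.494, 1.565, -0.342]
wrist_force: [-3.6, 0.8, 12.5]
width: 0.0136
```

Call:
send_rows(
  increments=[
    [-1,0,0,0,0],
    [-1,0,0,0,0],
    [-1,0,0,0,0],
    [-1,0,0,0,0],
    [-1,0,0,0,0],
  ],
)

```text
time: 27.57
tool_pos: [0.5556, -0.1055, 0.069]
ee_rot: [-2.482, 1.565, -0.33]
wrist_force: [-4.0, 0.9, 12.9]
width: 0.0135
```

```bash
python3 -c "
from ov import *
from g import go
go((.554,-.105,.069),97.8)
print(robot.get_obs()['wrist_torque'])
im,K,T=snap('top'); crop(im,335,235,60,50,12,'v3.png')
overlay((.557,-.109),np.radians(-13.5),(.557,-.109),np.radians(-56.7),.077,(.5574,-.1039),'u2',(300,170,140,120),(180,150,160,140),s=5)
im,K,T=snap('scene'); crop(im,205,225,80,70,10,'v4.png')
"
```

```text
t 27.5667 tcp [ 0.5556 -0.1055  0.069 ] jaw -146.69627326475313 x [ 0.0052 -0.0018 -1.    ] q [-0.2877  0.156   1.4904 -0.0002  1.4896  2.2727] F [-4.0065  0.9406 12.9146] w 0.01354900963958632
delta tool [0.     0.0011 0.0013]
  roll -1.1256723237359347  ~q6 1.147023847480726
  roll 2.0159203298538584  ~q6 4.2886165010705195
[0.3021 0.9662 0.2494]
```

View pics/v4.png

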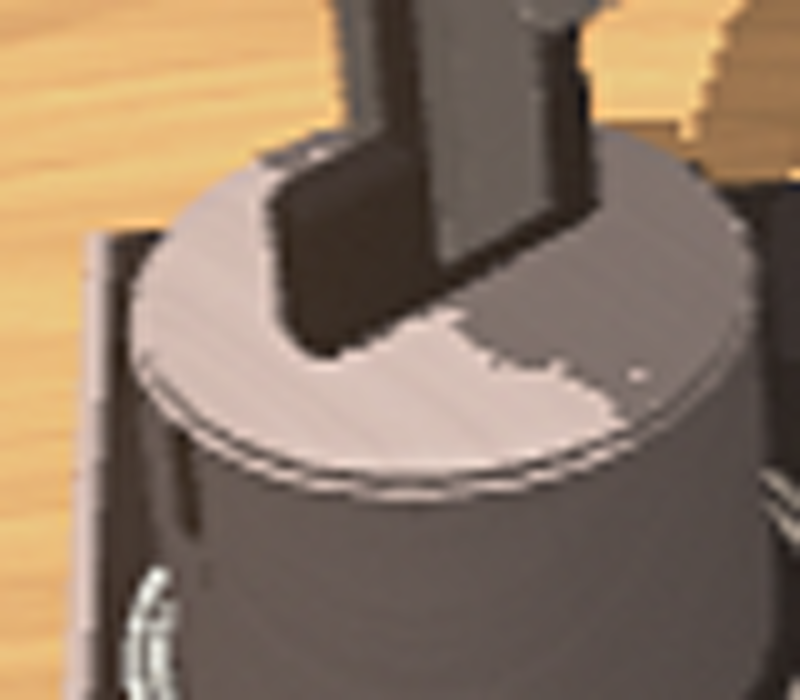

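View pics/u2_scene.png

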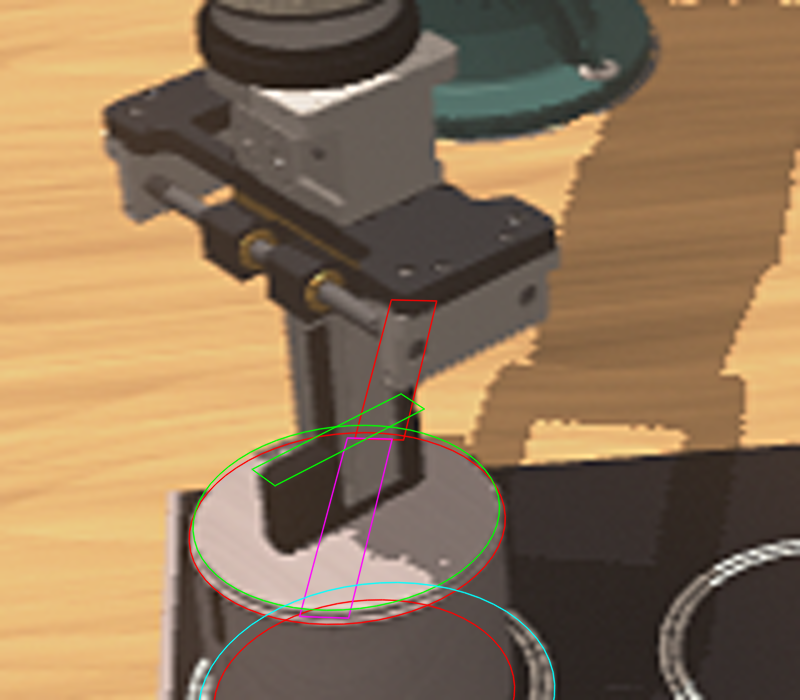

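View pics/u2_top.png

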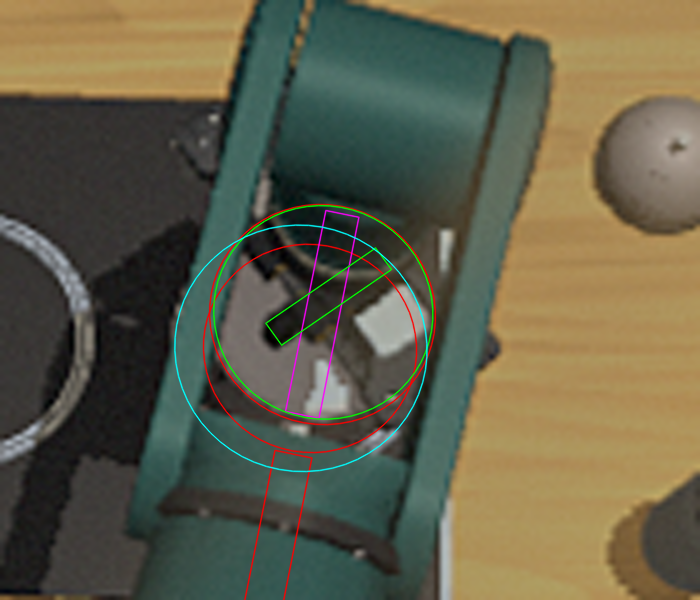

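```bash
python3 -c "
from bench import robot
print(robot.close_job()); o=robot.get_obs(); print(o['time'],o['tool_pos'],o['wrist_force'],o['width'])"
```

```text
the job is handed in; nothing more can be done
None
the job is handed in; nothing more can be done
```

I gripped the pot by its handle and slid it across the glass onto the empty ring. Then I picked up the grey steel lid, seated it through the notches and turned it clockwise to the half-way vent position. I handed the job in with the fingers still on the bar; it reported no verdict.

**Last checks**
- **Pot:** the images put its axis about 4 mm from the ring's centre, standing flat on the hob.
- **Lid:** it looked flush on the rim. The tool height did not change from first contact to the end, pressing with about 13 N; the fingers read 13.5 mm on the 14 mm bar.
- **Bar angle:** about 42 degrees to the handle line, give or take 3. One second of idle rows showed no movement.
- **Bystanders:** the bell looked unmoved in the last top view. I did not measure any of the three again, but the arm kept well clear of them.

**What disagreed or went wrong**
- **Tool height:** the reported height was about 33 mm below what the cameras showed. My first close passed just above the handle, so I worked from the images afterwards.
- **Pot turning:** the pot turned about 20 degrees with the lid and shifted a few mm. My early reading of about 36 degrees ignored that shift. I corrected it using the half-way rib and the handle stub, which gave a pot heading of about -16 and -12 degrees; I used the mean.
- **Handle:** it was hidden behind the gripper at the end, so the bar angle is worked out from those marks rather than seen directly.

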